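Line up ornament blocks by size and slide them under the proof press

TASK

Set up the proof press: stand the four brass ornament blocks, face up, on the four marks of the pulled-out bed in order of size, with the largest at the end of the row nearer the gilded red sample cover and the smallest at the other end, each centred on its mark and square with the bed. When all four stand released on their marks, push the bed by its handle fully home under the press head, keeping the blocks in their places, and let go.

Things in the scene. Friction and masses are not known exactly. Their poses are not given: they have to be found in the camera images.
- block_24: The smallest of four loose square ornament blocks: wooden mount with an engraved brass face on top, 24 x 24 mm, 24 mm high. Origin at the centre of its underside, z up, x and y square to its sides; it may face any of four ways.
- block_32: The second smallest of four loose square ornament blocks: wooden mount with an engraved brass face on top, 32 x 32 mm, 24 mm high. Origin at the centre of its underside, z up, x and y square to its sides; it may face any of four ways.
- block_40: The second largest of four loose square ornament blocks: wooden mount with an engraved brass face on top, 40 x 40 mm, 24 mm high. Origin at the centre of its underside, z up, x and y square to its sides; it may face any of four ways.
- block_50: The largest of four loose square ornament blocks: wooden mount with an engraved brass face on top, 50 x 50 mm, 24 mm high. Origin at the centre of its underside, z up, x and y square to its sides; it may face any of four ways.
- place_a: First of four alike marks, 70 mm apart in a row on the green press's steel bed. Origin: its centre on the bed's top, 24 mm above the table. Mark: black 58 mm square outline with a centre cross, flat. y runs along the row from a to d, x the way the bed slides in (towards the press head), z up; the same for b, c and d. The marks move with the bed.
- place_b: Second of four alike marks, 70 mm apart in a row on the green press's steel bed. Origin: its centre on the bed's top, 24 mm above the table. Halfway between b and c, 90 mm before the line of marks (their -x side), is the centre of the bed's upright dark wooden handle: 30 mm wide along the row, 12 mm thick, from 14 to 66 mm above the table; it moves with the bed.
- place_c: Third of four alike marks, 70 mm apart in a row on the green press's steel bed. Origin: its centre on the bed's top, 24 mm above the table. The press head is a fixed green beam, 110 mm deep, 324 mm long along the row: underside 57 mm above the table (9 mm over blocks on the bed), top at 87 mm, a screw with T-bar at its middle up to 155 mm.
- place_d: Last of four alike marks, 70 mm apart in a row on the green press's steel bed. Origin: its centre on the bed's top, 24 mm above the table. With the bed fully out the head's front edge is 75 mm beyond (+x) the line of marks, and the 12 mm high baseplate ends 60 mm before it, so the handle then overhangs the table.
- bed (a joint): How far the press bed is slid in (m): starts within 0.015 of 0 (pulled out, marks in the open); 0.13 = fully home against its stop, the marks under the middle of the head. Runs stiffly (about 2 N plus damping, 12 N per m/s; no spring) and stays where left. The bed is 275 mm along the row, 90 mm deep, 10 mm thick; only its handle is in front of it.
- sample: Sample book cover: dark red board, 130 x 70 mm, 4 mm thick, with a gilt border and a gilt diamond, lying fixed beyond one end of the row of marks (either end; a plain brown cardboard lies beyond the other). Origin at the centre of its underside. It shows at which end the largest block goes.
Not all that is in view belongs to the job. Leave any purple look-alike of the block_50 alone.

How it is judged:
By the outcome, as a careful person would: the job done as asked, in the order asked, and still so for the second after the job is handed in, with the robot touching nothing.
It also fails if it takes over 115 s, if anything falls off the work surface, if the arm or the gripper's body presses on something with over 40 N, if the wrist force passes 120 N, or if a joint passes its speed limit or range.

ROBOT

A 7-joint arm with a two-finger parallel gripper is mounted at the origin on the work surface. World frame = base frame: x ahead of the robot, y to its left, z up, the work surface at z = 0. Lengths are in m, angles in degrees, forces in N, time in s.
With the tool pointing down it reaches from about 0.425 to 1.025 m from the base axis. Payload 3.6 kg.
Tool frame: the origin (TCP) lies midway between the tips of the shut fingers; the grasp point (between the pads) lies 19 mm behind it; z points along the fingers, y is the direction in which the jaws open and shut (so a half turn about z gives the same grasp; the last joint's range is limited). The gripper opens to 85 mm and grips with 20 to 120 N. Pads are 22 mm wide; open, the fingers measure 114 mm over their backs; the gripper's body (76 mm by 85 mm) begins 54 mm behind the grasp point. The pads swing forward as they close: fully open they stand 13 mm farther back than shut.
Start: joints at [58.356, 33.873, 2.773, 92.16, -1.908, 54.013, -1.931], TCP at [0.321, -0.65, 0.231] pointing down, gripper open.
Joint ranges: [-153.93, 153.93], [-27.13, 128.08], [-72.61, 78.16], [10.71, 143.7], [-87.88, 267.88], [4.46, 118.87], [-176.78, 176.78]. Speed limits (degrees/s): [147.25, 147.25, 180, 180, 180, 180, 180].

INTERFACE

Orientations are given as a 3x3 rotation matrix whose columns are the frame's x, y, z axes.
In Python, from plant import env, imaging gives the robot as it stands. The module is installed in compiled form; this text tells all that it offers.
- The arm moves only by the tool arm_command, never from a script. Its argument "steps" is text: rows parted by semicolons, each of 7 numbers parted by spaces: the closure, from -1 (fully open) to 1 (shut), then the shift along the tool's x, y, z in mm, then the turn, a rotation vector about the tool's x, y, z in rad. In form: claw dx dy dz ax ay az; .... A call has exactly 8 rows; each row shifts and turns the commanded pose from where the row before left it, along the tool's axes as they then stand; what a row does not reach is not made up. A row lasts 1/12 s, in which the tool goes at most 41.7 mm and 7.16 degrees, less where a joint would pass 70% of its speed; a pose out of reach is approached as far as the arm can. A call is refused whole if a number of a shift passes 41.7 or a number of a turn 0.125, either way. A call with a gripper value outside its range is refused whole. The fingers move at their own pace and stop on an object; "newtons" is the grip in N (left out, the last holds). Time passes only in rows, so rows that do not move let the fingers close, or fill a call up. It gives the time, the measured TCP pose, the force and the opening at its end, in the units of the state.
- env.sense(): the state, without advancing time (a new reading comes with each control period).
- imaging.capture(name): name is "scene" or "top" or "wrist"; returns (picture, depth): 384x512x3 uint8, red, green, blue; 384x512 float32, m along the optical axis (not along the pixel's ray), 0 where there is no reading.
- imaging.camera_info(name): a dict with "fx", "fy", "cx", "cy" (pixels), "dist" ([k1, k2, p1, p2, k3] as OpenCV has them; the pictures are not rectified), "cam_to_world" (4x4, takes a point from camera to world coordinates); the wrist camera has in their place "T_tool_cam" (4x4, takes a point from camera to tool coordinates, whose origin is the TCP and whose axes are the flange's). Camera axes: x right, y down, z forward; pixel columns grow to the right and rows downward; lengths in m; the calibration is good to about 2 mm. A picture is of the moment at which its call begins: read the wrist's pose just before it. camera_info takes no time and is no camera call.
- env.hand_in(): hands the job in, once; it reports no verdict.
The state is a dict: "t": time; "q": joint angles; "joint_velocities": joint speeds; "effort": joint torques, N m; "tcp_pos": TCP position; "tcp_rot": TCP orientation; "contact_force": force on the tool from outside, world axes, zero at the start; "wrist_torque": the same for the moment, N m; "finger_gap": opening from 0.0 (shut) to 1.0 (fully open).
Only numpy, scipy, OpenCV 4.12 (cv2) and the standard library are available. Lean on these libraries where they do the work, as an engineer would, in place of code of your own. Each camera call takes 0.05 s, during which the arm holds its last target. There are 200 camera calls.

## Working session

There is one attempt and no reset: what is moved stays moved. The work goes in short steps, Python scripts to look and compute and a tool call to move; the robot and the scene stay as the last step left them, time stands still between calls to the robot, and variables do not carry over. Pictures are saved under pics/ and viewed, about 12 in all and at most 16, crops included, and the job is handed in when it is done.

Besides the shell and the picture viewer there is one more tool, called after "Emit:" as name(argument=value, ...) on one line, values as JSON. arm_command: Moves the arm, as the interface text tells. Its arguments: {"type":"object","properties":{"steps":{"type":"string"},"newtons":{"type":"number"}},"required":["steps"]}

```bash
mkdir -p pics
cat > h.py <<'E'
import numpy as np, cv2
from plant import env, imaging
def shot(name,fn=None):
    s=env.sense(); p,d=imaging.capture(name)
    if fn: cv2.imwrite('pics/'+fn,p[:,:,::-1])
    return s,p,d
def cam(name,s=None):
    c=imaging.camera_info(name); K=np.array([[c['fx'],0,c['cx']],[0,c['fy'],c['cy']],[0,0,1.]])
    if name=='wrist':
        T=np.eye(4);T[:3,:3]=s['tcp_rot'];T[:3,3]=s['tcp_pos'];T=T@np.array(c['T_tool_cam'])
    else: T=np.array(c['cam_to_world'])
    return K,np.array(c['dist'],float),T
def onplane(name,uv,z,s=None):
    "pixels -> world points on the plane z"
    K,D,T=cam(name,s); n=cv2.undistortPoints(np.array(uv,float).reshape(-1,1,2),K,D).reshape(-1,2)
    r=np.c_[n,np.ones(len(n))]@T[:3,:3].T
    return T[:3,3]+r*((z-T[2,3])/r[:,2])[:,None]
def cloud(name,d,s=None):
    K,D,T=cam(name,s); v,u=np.mgrid[:384,:512]
    n=cv2.undistortPoints(np.stack([u,v],-1).reshape(-1,1,2).astype(float),K,D).reshape(-1,2)
    P=np.c_[n,np.ones(len(n))]*d.reshape(-1,1)
    P=P@T[:3,:3].T+T[:3,3]; P[d.ravel()==0]=np.nan
    return P.reshape(384,512,3)
E
python3 - <<'E'
from h import *
a=shot('scene','scene0.png');b=shot('top','top0.png');c=shot('wrist','wrist0.png')
for n in('scene','top'): print(n,cam(n)[0].round(1).tolist(),cam(n)[2].round(3).tolist())
s=c[0];print(s['t'],s['tcp_pos'],np.round(s['tcp_rot'],3).tolist(),s['finger_gap'],imaging.camera_info('wrist'))
cv2.imwrite('pics/both.png',cv2.resize(np.vstack([b[1]])[:,:,::-1],(768,576),interpolation=cv2.INTER_CUBIC))
E
```

```text
scene [[410.3, 0.0, 249.4], [0.0, 410.3, 194.3], [0.0, 0.0, 1.0]] [[0.412, 0.554, -0.724, 1.223], [0.911, -0.231, 0.341, -0.374], [0.022, -0.8, -0.599, 0.577], [0.0, 0.0, 0.0, 1.0]]
top [[488.2, 0.0, 258.6], [0.0, 488.2, 188.3], [0.0, 0.0, 1.0]] [[-0.014, -0.978, 0.209, 0.324], [-1.0, 0.013, -0.008, -0.045], [0.005, -0.209, -0.978, 1.126], [0.0, 0.0, 0.0, 1.0]]
0.1 [ 0.32076876 -0.64932672  0.23021612] [[0.897, 0.443, -0.001], [0.443, -0.897, 0.002], [-0.0, -0.002, -1.0]] 1.0000728747127403 {'fx': 333.99449722302325, 'fy': 333.99449722302325, 'cx': 254.3733122818253, 'cy': 197.93312558764998, 'dist': array([-0.03486659,  0.        ,  0.        ,  0.        ,  0.        ]), 'T_tool_cam': array([[-2.03147122e-06, -9.58699540e-01, -2.84420800e-01,
         7.33016024e-02],
       [ 9.99999964e-01,  7.47307450e-05, -2.59038024e-04,
         5.43779153e-04],
       [ 2.69594613e-04, -2.84420791e-01,  9.58699505e-01,
        -1.44157641e-01],
       [ 0.00000000e+00,  0.00000000e+00,  0.00000000e+00,
         1.00000000e+00]])}
```

View pics/both.png

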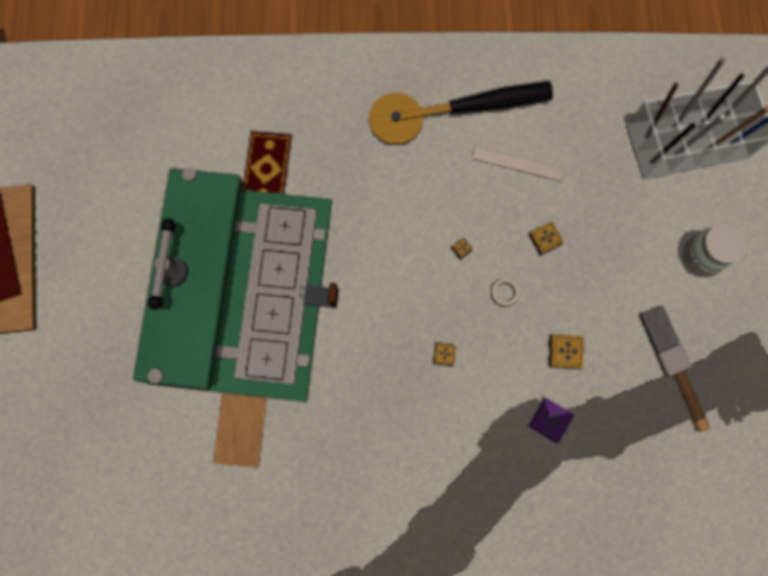

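View pics/scene0.png

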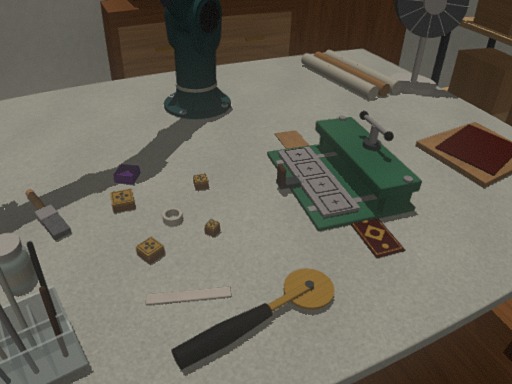

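The top view (768 px scale) shows the candidates. Brass blocks are at (461,248) and (444,354), which are small, and at (546,238) and (568,351), which are large. The purple look-alike at (551,420) is to be left alone. The ring, roller and sticks are clutter. The sample is at the upper (far x) end of the row, at (268,165), and the press head is to the left (+y). So the largest block goes to the far-x mark. Now I'll measure.

```bash
cat > m.py <<'E'
from h import *
def blocks(name,s,p,d,z=None,amin=60):
    "brass tops: centre, side, yaw (mod 90, deg)"
    hsv=cv2.cvtColor(p,cv2.COLOR_RGB2HSV); P=cloud(name,d,s)
    m=((hsv[...,0]>10)&(hsv[...,0]<28)&(hsv[...,1]>110)&(hsv[...,2]>60)).astype(np.uint8)*255
    m=cv2.morphologyEx(m,cv2.MORPH_CLOSE,np.ones((5,5)))
    n,L,st,ce=cv2.connectedComponentsWithStats(m)
    out=[]
    for i in range(1,n):
        if st[i,4]<amin: continue
        zz=np.nanmedian(P[...,2][L==i])
        zt=np.nanpercentile(P[...,2][L==i],70)
        if zz>.06: continue
        zp=z if z is not None else zt
        k=(L==i)&(np.abs(P[...,2]-zt)<.006)
        v,u=np.nonzero(k)
        if len(u)<20: continue
        W=onplane(name,np.c_[u,v],zp,s)[:,:2]
        (c,wh,a)=cv2.minAreaRect((W*1000).astype(np.float32))
        out.append((ce[i].round(0).tolist(),round(zt*1000,1),np.round(c,1).tolist(),np.round(wh,1).tolist(),round(a%90,1)))
    return out
E
python3 - <<'E'
from m import *
s,p,d=shot('top')
for b in blocks('top',s,p,d): print(b)
# marks: crosses in 768 px
uv=np.array([[285,225.5],[279,269],[273,313.5],[267,359]])*2/3
w=onplane('top',uv,.024); print(w.round(4).tolist()); print(np.diff(w,axis=0).round(4))
print(onplane('top',np.array([[333,294]])*2/3,.066))
P=cloud('top',d)
for u,v in uv: print(P[int(v)+6,int(u)+6].round(4))
E
```

```text
([245.0, 11.0], np.float64(-747.0), [1514.1, -59.5], [2277.0, 137.9], 89.3)
([266.0, 78.0], np.float64(20.7), [846.9, -84.9], [89.2, 126.1], 38.0)
([178.0, 108.0], np.float64(5.7), [767.1, 141.4], [65.4, 100.1], 83.3)
([12.0, 172.0], np.float64(19.6), [610.8, 536.0], [237.5, 54.3], 5.8)
([364.0, 158.0], np.float64(24.6), [629.4, -302.3], [38.3, 39.0], 25.9)
([308.0, 165.0], np.float64(25.2), [614.3, -169.3], [22.1, 22.1], 37.5)
([377.0, 234.0], np.float64(24.9), [450.8, -323.9], [46.2, 47.5], 86.2)
([296.0, 236.0], np.float64(25.2), [448.5, -136.8], [29.2, 30.5], 81.4)
([461.0, 268.0], np.float64(19.0), [370.8, -512.3], [91.1, 17.5], 19.3)
([160.0, 286.0], np.float64(5.4), [340.5, 173.2], [66.6, 103.7], 84.3)
[[0.6533, 0.1062, 0.024], [0.5834, 0.1144, 0.024], [0.5137, 0.1224, 0.024], [0.4442, 0.1303, 0.024]]
[[-0.0699  0.0082  0.    ]
 [-0.0697  0.008   0.    ]
 [-0.0695  0.0079  0.    ]]
[[0.53455585 0.02784095 0.066     ]]
[0.6387 0.0917 0.0258]
[0.5694 0.1001 0.0253]
[0.5001 0.1088 0.0214]
[0.4314 0.1168 0.022 ]
```

```bash
cat > go.py <<'E'
import sys; from h import *
# go.py x y z(mm) yaw(deg of tool x): total shift in present tool axes, tilt fix, and turn about tool z
x,y,z,yaw=map(float,sys.argv[1:5]); s=env.sense(); R=np.array(s['tcp_rot']); p=np.array(s['tcp_pos'])*1000
a=np.radians(yaw); G=np.array([[np.cos(a),np.sin(a),0],[np.sin(a),-np.cos(a),0],[0,0,-1.]])
rv=cv2.Rodrigues(R.T@G)[0].ravel(); sh=R.T@(np.array([x,y,z])-p)
print('at',p.round(1),'yaw',np.degrees(np.arctan2(R[1,0],R[0,0])).round(2),'gap',round(s['finger_gap'],3),'F',np.round(s['contact_force'],1),'t',round(s['t'],2))
print('shift',sh.round(1),'/8',(sh/8).round(2),'turn',rv.round(4),'/8',(rv/8).round(4))
E
python3 go.py 530 -230 260 -6.5
```

```text
at [ 320.9 -649.6  230.6] yaw 26.29 gap 0.999 F [-0.5 -0.4 -0.1] t 0.2
shift [ 373.3 -283.6  -29.1] /8 [ 46.67 -35.45  -3.63] turn [-1.400e-03  5.000e-04  5.723e-01] /8 [-0.0002  0.0001  0.0715]
```

Emit:
arm_command(steps="-1 23.3 -17.7 -1.8 0 0 0;-1 23.3 -17.7 -1.8 0 0 0;-1 23.3 -17.7 -1.8 0 0 0;-1 23.3 -17.7 -1.8 0 0 0;-1 23.3 -17.7 -1.8 0 0 0;-1 23.3 -17.7 -1.8 0 0 0;-1 23.3 -17.7 -1.8 0 0 0;-1 23.3 -17.7 -1.8 0 0 0")

```text
t: 0.87
tcp_pos: [0.4258, -0.4391, 0.2457]
tcp_rot: [[0.897, 0.443, -0.0], [0.443, -0.897, 0.0], [-0.0, -0.0, -1.0]]
contact_force: [-0.5, -0.2, 0.2]
finger_gap: 0.994
```

Emit:
arm_command(steps="-1 23.3 -17.7 -1.8 0 0 0;-1 23.3 -17.7 -1.8 0 0 0;-1 23.3 -17.7 -1.8 0 0 0;-1 23.3 -17.7 -1.8 0 0 0;-1 23.3 -17.7 -1.8 0 0 0;-1 23.3 -17.7 -1.8 0 0 0;-1 23.3 -17.7 -1.8 0 0 0;-1 23.3 -17.7 -1.8 0 0 0")

```text
t: 1.53
tcp_pos: [0.5302, -0.2296, 0.2601]
tcp_rot: [[0.897, 0.443, -0.0], [0.443, -0.897, -0.0], [-0.0, -0.0, -1.0]]
contact_force: [0.5, 0.5, 0.6]
finger_gap: 0.998
```

Emit:
arm_command(steps="-1 0 0 0 0 0 0.0954;-1 0 0 0 0 0 0.0954;-1 0 0 0 0 0 0.0954;-1 0 0 0 0 0 0.0954;-1 0 0 0 0 0 0.0954;-1 0 0 0 0 0 0.0954;-1 0 0 0 0 0 0;-1 0 0 0 0 0 0")

```text
t: 2.2
tcp_pos: [0.5298, -0.2308, 0.26]
tcp_rot: [[0.994, -0.111, -0.0], [-0.111, -0.994, -0.0], [-0.0, 0.0, -1.0]]
contact_force: [-0.4, -0.0, 0.5]
finger_gap: 1.001
```

```bash
python3 - <<'E'
from m import *
s,p,d=shot('wrist','w1.png'); print(s['t'],s['tcp_pos'])
for b in blocks('wrist',s,p,d,amin=200): print(b)
E
python3 go.py 560 90 260 -6.5
```

```text
2.2 [ 0.52980117 -0.23081451  0.25997217]
([313.0, 64.0], np.float64(26.0), [631.8, -305.5], [38.4, 38.6], 25.6)
([193.0, 93.0], np.float64(26.1), [616.8, -172.6], [21.3, 22.4], 38.3)
([340.0, 218.0], np.float64(25.8), [453.4, -326.1], [48.9, 50.5], 85.4)
([189.0, 235.0], np.float64(25.9), [452.2, -140.8], [30.8, 31.9], 81.0)
([485.0, 259.0], np.float64(20.5), [372.5, -514.1], [92.6, 17.8], 20.2)
([5.0, 306.0], np.float64(6.0), [363.4, 141.0], [18.8, 45.1], 70.2)
at [ 529.8 -230.9  260. ] yaw -6.37 gap 1.002 F [ 0.9 -0.5 -0.5] t 2.25
shift [  -5.6 -322.3   -0. ] /8 [ -0.7  -40.28  -0.  ] turn [0.     0.0003 0.0023] /8 [0.     0.     0.0003]
```

View pics/w1.png

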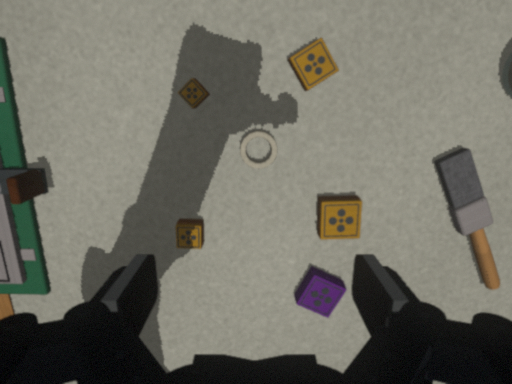

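Emit:
arm_command(steps="-1 -0.7 -40 0 0 0 0;-1 -0.7 -40 0 0 0 0;-1 -0.7 -40 0 0 0 0;-1 -0.7 -40 0 0 0 0;-1 -0.7 -40 0 0 0 0;-1 -0.7 -40 0 0 0 0;-1 -0.7 -40 0 0 0 0;-1 -0.7 -40 0 0 0 0")

```text
t: 2.92
tcp_pos: [0.5605, 0.0894, 0.2603]
tcp_rot: [[0.994, -0.112, 0.0], [-0.112, -0.994, 0.0], [0.0, -0.0, -1.0]]
contact_force: [0.6, -0.2, -0.2]
finger_gap: 1.001
```

Emit:
arm_command(steps="-1 -8 0 0 0 0 0;-1 -8 0 0 0 0 0;-1 -8 0 0 0 0 0;-1 -8 0 0 0 0 0;-1 0 0 0 0 0 0;-1 0 0 0 0 0 0;-1 0 0 0 0 0 0;-1 0 0 0 0 0 0")

```text
t: 3.58
tcp_pos: [0.5294, 0.0904, 0.2603]
tcp_rot: [[0.993, -0.115, 0.001], [-0.115, -0.993, -0.0], [0.001, -0.0, -1.0]]
contact_force: [0.1, 0.3, 1.2]
finger_gap: 0.999
```

Run:
```python
from m import *
s,p,d=shot('wrist','w2.png'); print(s['t'],s['tcp_pos'])
c=cv2.resize(p[:290,90:460,::-1],None,fx=2,fy=2,interpolation=cv2.INTER_CUBIC); cv2.imwrite('pics/w2c.png',c)
np.savez('w2.npz',p=p,d=d,pos=s['tcp_pos'],rot=s['tcp_rot'])
```

```text
3.5833 [0.52936179 0.09037613 0.26029029]
```

View pics/w2c.png

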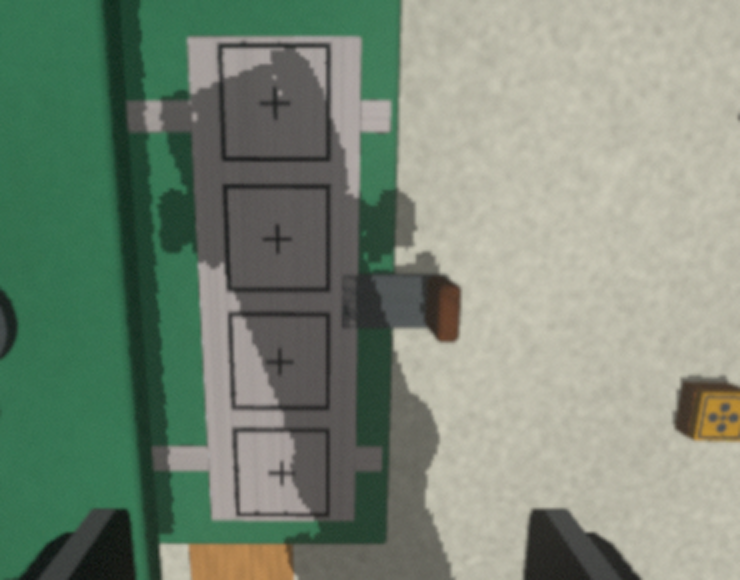

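The crop of the bed shows four clear marks, with crosses at crop px (275,103), (278,239), (281,362) and (282,474), and the handle at about (450,308). I'll compute the poses from their corners.

Run:
```python
from m import *
f=np.load('w2.npz'); s=dict(tcp_pos=f['pos'],tcp_rot=f['rot'])
o=np.array([90,0])
# shift by +.25 px for resize centre offset
cr=np.array([[275,103],[278,239],[281,362],[282,474]])
co=np.array([[220,45],[329,45],[330,159],[222,159],[225,186],[328,186],[328,290],[229,290],[230,314],[329,314],[328,408],[232,408],[235,430],[328,430],[328,514],[236,515]])
g=lambda q:onplane('wrist',(np.array(q)-.5)/2+o,.024,s)[:,:2]*1000
C=g(cr);print(C.round(1).tolist(),np.linalg.norm(np.diff(C,axis=0),axis=1).round(1))
Q=g(co).reshape(4,4,2);print(Q.mean(1).round(1).tolist());print([np.linalg.norm(q-np.roll(q,1,0),axis=1).round(1).tolist() for q in Q])
M=(C+Q.mean(1))/2; t=np.arange(4)-1.5; v=(t@M)/(t@t); print('step',v,'yaw of tool x = ',np.degrees(np.arctan2(-v[1],-v[0])),'mid',M.mean(0))
v=v/np.linalg.norm(v)*70
for i in range(4): print('abcd'[i],(M.mean(0)+t[i]*v).round(1))
e=g([[122,60],[146,480]]);print(e)
P=cloud('wrist',f['d'],s)
for u,w in[(90+310,45+20),(90+270,20),(90+225,155),(90+150,200)]: print(P[w if w<290 else 0,u if u<512 else 0].round(4))
vx=np.array([v[1],-v[0]])/70*1; vx=-vx if vx[1]<0 else vx
print('handle',M.mean(0)-90*vx, onplane('wrist',[[90+(438+458)/4,310/2]],.066,s)*1000,vx)
# head front edge at z=.087/.057 distance
E=onplane('wrist',[[90+104/2,30],[90+136/2,240]],.087,s)[:,:2]*1000; print('head edge dist',(E-M.mean(0))@vx)
for n in('top','scene'): pass
```

```text
[[654.4, 105.0], [584.3, 112.9], [514.4, 120.7], [444.2, 129.7]] [70.5 70.3 70.8]
[[654.4, 104.9], [584.4, 113.2], [514.5, 121.5], [444.8, 129.8]]
[[56.4, 56.6, 56.4, 58.3], [56.7, 56.2, 56.6, 56.3], [56.6, 56.8, 56.5, 57.4], [56.6, 56.1, 55.8, 57.8]]
step [-69.97454247   8.24162171] yaw of tool x =  -6.71736590324793 mid [549.42393399 117.2041644 ]
a [653.7 104.9]
b [584.2 113.1]
c [514.7 121.3]
d [445.1 129.5]
[[684.93014655 181.64059422]
 [449.70196726 213.96641019]]
[ 0.6215 -0.0873  0.0007]
[ 0.6731 -0.0429  0.0018]
[0.5415 0.0274 0.0689]
[0.49   0.1123 0.0249]
handle [538.89647613  27.82199263] [[541.0782254   27.96944588  66.        ]] [0.11697175 0.99313524]
head edge dist [69.55175127 70.63661563]
```

```bash
python3 go.py 453 -326 130 -4.6
```

```text
at [529.4  90.6 260.2] yaw -6.57 gap 0.998 F [ 0.6  0.3 -0.5] t 3.63
shift [-28.3 422.6 130.2] /8 [-3.54 52.83 16.27] turn [-0.     -0.0006 -0.0343] /8 [-0.     -0.0001 -0.0043]
```

Emit:
arm_command(steps="-1 -2 38 0 0 0 0;-1 -2 38 0 0 0 0;-1 -2 38 0 0 0 0;-1 -2 38 0 0 0 0;-1 -2 38 0 0 0 0;-1 -2 38 0 0 0 0;-1 -2 38 0 0 0 0;-1 -2 38 0 0 0 0")

```text
t: 4.3
tcp_pos: [0.4782, -0.2111, 0.2603]
tcp_rot: [[0.994, -0.114, 0.001], [-0.114, -0.994, -0.0], [0.001, 0.0, -1.0]]
contact_force: [1.1, 0.4, 0.1]
finger_gap: 0.999
```

Emit:
arm_command(steps="-1 -2 20 22 0 0 0;-1 -2 20 22 0 0 0;-1 -2 20 22 0 0 0;-1 -2 20 22 0 0 0;-1 -2 20 22 0 0 0;-1 -2 19 20 0 0 0;-1 0 0 0 0 0 -0.034;-1 0 0 0 0 0 0")

```text
t: 4.97
tcp_pos: [0.452, -0.327, 0.1289]
tcp_rot: [[0.997, -0.081, -0.002], [-0.081, -0.997, 0.001], [-0.002, -0.001, -1.0]]
contact_force: [0.3, -0.6, 0.2]
finger_gap: 1.0
```

```bash
cat > near.py <<'E'
from m import *
import sys
s,p,d=shot('wrist',sys.argv[1] if len(sys.argv)>1 else None); print(s['t'],s['tcp_pos'])
for b in blocks('wrist',s,p,d,amin=300): print(b)
E
python3 near.py n50.png
```

```text
4.9667 [ 0.45198922 -0.32699057  0.12893947]
([255.0, 195.0], np.float64(25.8), [453.1, -327.2], [48.2, 49.0], 85.4)
([23.0, 215.0], np.float64(25.9), [451.8, -141.8], [32.8, 32.6], 82.6)
([479.0, 265.0], np.float64(20.4), [372.3, -514.2], [93.5, 18.5], 20.1)
```

View pics/n50.png

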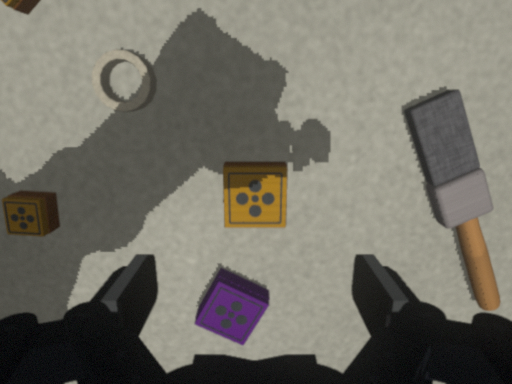

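Emit:
arm_command(steps="-1 1.1 0 18 0 0 0;-1 0 0 18 0 0 0;-1 0 0 18 0 0 0;-1 0 0 18 0 0 0;-1 0 0 18 0 0 0;-1 0 0 18 0 0 0;-1 0 0 12 0 0 0;-1 0 0 6 0 0 0")

```text
t: 5.68
tcp_pos: [0.455, -0.3248, 0.0036]
tcp_rot: [[0.997, -0.078, 0.0], [-0.078, -0.997, 0.001], [0.0, -0.001, -1.0]]
contact_force: [-0.5, -0.0, 0.7]
finger_gap: 1.003
```

Emit:
arm_command(steps="1 0 0 0 0 0 0;1 0 0 0 0 0 0;1 0 0 0 0 0 0;1 0 0 0 0 0 0;1 0 0 0 0 0 0;1 0 0 0 0 0 0;1 0 0 0 0 0 0;1 0 0 0 0 0 0", newtons=40)

```text
t: 6.35
tcp_pos: [0.455, -0.3266, 0.0054]
tcp_rot: [[0.997, -0.08, 0.002], [-0.08, -0.997, -0.001], [0.002, 0.001, -1.0]]
contact_force: [0.3, -0.2, 6.9]
finger_gap: 0.575
```

Emit:
arm_command(steps="1 0 0 -10 0 0 0;1 0 0 -15 0 0 0;1 0 0 -15 0 0 0;1 0 0 -15 0 0 0;1 0 0 -15 0 0 0;1 0 0 -15 0 0 0;1 0 0 -15 0 0 0;1 0 0 0 0 0 0")

```text
t: 7.02
tcp_pos: [0.4553, -0.3269, 0.107]
tcp_rot: [[0.997, -0.08, 0.004], [-0.08, -0.997, -0.003], [0.004, 0.002, -1.0]]
contact_force: [0.4, -0.7, -1.9]
finger_gap: 0.574
```

```bash
python3 - <<'E'
from h import *
for i in range(5):
    s,p,d=shot('wrist','g50.png'); print(np.round(np.array(s['tcp_pos'])*1000,2),np.round(s['contact_force'],1),round(s['finger_gap'],3))
E
python3 go.py 653.7 104.9 105 -6.7
```

```text
[ 455.29 -326.9   106.99] [ 0.4 -0.7 -1.9] 0.574
[ 454.81 -326.49  105.68] [ 0.7 -0.8 -3.6] 0.575
[ 454.11 -325.97  104.62] [-0.1 -0.2 -2.2] 0.57
[ 453.66 -325.59  103.87] [ 0.   0.4 -2.2] 0.576
[ 453.41 -325.45  103.41] [ 0.2  0.3 -2.7] 0.57
at [ 453.4 -325.4  103.2] yaw -4.55 gap 0.575 F [ 0.4 -0.2 -1.5] t 7.27
shift [ 165.5 -444.8   -1.7] /8 [ 20.69 -55.61  -0.21] turn [-0.001   0.0019  0.0374] /8 [-0.0001  0.0002  0.0047]
```

View pics/g50.png

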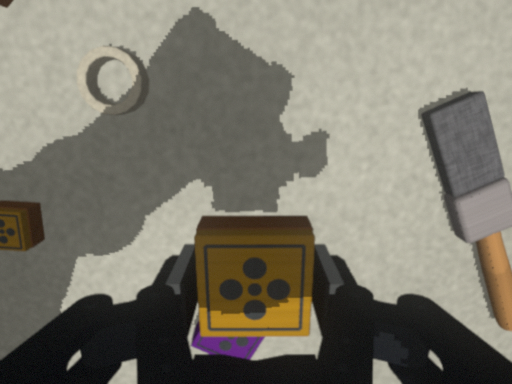

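The block is held square between the pads, with its top face at about (254,290). I'll measure its offset in the hand.

```bash
cat > hand.py <<'E'
from m import *
s,p,d=shot('wrist'); P=cloud('wrist',d,s)
R=np.array(s['tcp_rot']); t=np.array(s['tcp_pos'])
hsv=cv2.cvtColor(p,cv2.COLOR_RGB2HSV); q=(P-t)@R*1000
m=(hsv[...,0]>10)&(hsv[...,0]<28)&(hsv[...,1]>110)&(hsv[...,2]>60)&(np.abs(q[...,0])<45)&(np.abs(q[...,1])<45)&(q[...,2]<0)&(q[...,2]>-45)
zt=np.median(q[...,2][m]); k=m&(np.abs(q[...,2]-zt)<4)
c,wh,a=cv2.minAreaRect(q[...,:2][k].astype(np.float32))
print('in tool: top z',zt.round(1),'centre',np.round(c,1),'size',np.round(wh,1),'angle',round((a+45)%90-45,1),'edges x',np.percentile(q[...,0][k],[1,99]).round(1))
E
python3 hand.py
```

```text
in tool: top z -20.0 centre [-3.3  0.1] size [50.4 49.3] angle 0.0 edges x [-26.8  21.3]
```

Emit:
arm_command(steps="1 10.5 -27.8 0 0 0 0;1 10.5 -27.8 0 0 0 0;1 10.5 -27.8 0 0 0 0;1 10.5 -27.8 0 0 0 0;1 10.5 -27.8 0 0 0 0;1 10.5 -27.8 0 0 0 0;1 10.5 -27.8 0 0 0 0;1 10.5 -27.8 0 0 0 0")

```text
t: 7.98
tcp_pos: [0.5554, -0.1095, 0.1031]
tcp_rot: [[0.997, -0.079, -0.002], [-0.079, -0.997, 0.0], [-0.002, -0.0, -1.0]]
contact_force: [0.8, -0.1, -2.1]
finger_gap: 0.574
```

Emit:
arm_command(steps="1 10.5 -27.8 0 0 0 0;1 10.5 -27.8 0 0 0 0;1 10.5 -27.8 0 0 0 0;1 10.5 -27.8 0 0 0 0;1 10.5 -27.8 0 0 0 0;1 10.5 -27.8 0 0 0 0;1 10.5 -27.8 0 0 0 0;1 10.5 -27.8 0 0 0 0.037")

```text
t: 8.65
tcp_pos: [0.6566, 0.1053, 0.1028]
tcp_rot: [[0.993, -0.117, -0.002], [-0.117, -0.993, -0.0], [-0.002, 0.001, -1.0]]
contact_force: [1.3, -1.6, -2.7]
finger_gap: 0.579
```

Emit:
arm_command(steps="1 0 0 0 0 0 0;1 0 0 0 0 0 0;1 0 0 0 0 0 0;1 0 0 0 0 0 0;1 0 0 0 0 0 0;1 0 0 0 0 0 0;1 0 0 0 0 0 0;1 0 0 0 0 0 0")

```text
t: 9.32
tcp_pos: [0.6569, 0.1034, 0.1042]
tcp_rot: [[0.993, -0.117, 0.0], [-0.117, -0.993, -0.0], [0.0, 0.0, -1.0]]
contact_force: [-0.1, 0.8, -2.1]
finger_gap: 0.573
```

```bash
python3 hand.py; python3 go.py 656.7 104.6 30 -6.7; python3 hand.py
```

```text
in tool: top z -19.9 centre [-2.9 -0. ] size [49.7 49.6] angle -0.1 edges x [-26.7  21.3]
at [656.9 103.6 104.2] yaw -6.72 gap 0.577 F [-0.1  0.3 -2.3] t 9.37
shift [-0.4 -1.  74.2] /8 [-0.04 -0.12  9.27] turn [-0.     -0.     -0.0003] /8 [-0. -0. -0.]
in tool: top z -19.9 centre [-3.  0.] size [49.8 49.7] angle 0.1 edges x [-26.7  21.4]
```

Emit:
arm_command(steps="1 0 -1 15 0 0 0;1 0 0 15 0 0 0;1 0 0 15 0 0 0;1 0 0 12 0 0 0;1 0 0 8 0 0 0;1 0 0 6 0 0 0;1 0 0 3 0 0 0;1 0 0 0 0 0 0")

```text
t: 10.08
tcp_pos: [0.6572, 0.105, 0.0301]
tcp_rot: [[0.993, -0.116, -0.0], [-0.116, -0.993, 0.0], [-0.0, -0.0, -1.0]]
contact_force: [0.3, -0.3, -2.5]
finger_gap: 0.573
```

Emit:
arm_command(steps="1 0 0 0 0 0 0;1 0 0 0 0 0 0;1 0 0 0 0 0 0;1 0 0 0 0 0 0;1 0 0 0.5 0 0 0;1 0 0 0.5 0 0 0;1 0 0 0 0 0 0;1 0 0 0 0 0 0")

```text
t: 10.75
tcp_pos: [0.6572, 0.1051, 0.0295]
tcp_rot: [[0.993, -0.116, 0.0], [-0.116, -0.993, 0.0], [0.0, -0.0, -1.0]]
contact_force: [-0.6, -0.3, 2.4]
finger_gap: 0.576
```

```bash
python3 go.py 656.7 104.6 28 -6.7; python3 -c "
from h import *
s,p,d=shot('wrist'); cv2.imwrite('pics/p50.png',cv2.resize(p[100:384,120:400,::-1],None,fx=2,fy=2,interpolation=cv2.INTER_CUBIC))"
```

```text
at [657.2 105.1  29.5] yaw -6.68 gap 0.576 F [-0.6 -0.3  2.4] t 10.75
shift [-0.5  0.6  1.5] /8 [-0.06  0.07  0.18] turn [-0.0002 -0.0003  0.0004] /8 [-0. -0.  0.]
```

View pics/p50.png

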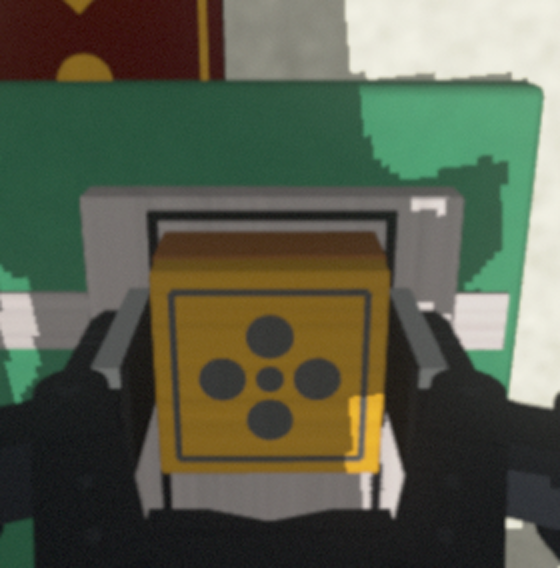

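Contact shows on the force reading (-2.3 to +2.4 N), and the block sits inside its outline. I'll release, lift and check from above.

Emit:
arm_command(steps="-0.6 0 0 0 0 0 0;-0.8 0 0 0 0 0 0;-0.8 0 0 0 0 0 0;-0.8 0 0 0 0 0 0;-0.8 0 0 -8 0 0 0;-0.8 0 0 -20 0 0 0;-0.8 0 0 -30 0 0 0;-0.8 0 0 -32 0 0 0")

```text
t: 11.47
tcp_pos: [0.6565, 0.1063, 0.1196]
tcp_rot: [[0.993, -0.115, -0.002], [-0.115, -0.993, 0.001], [-0.002, -0.001, -1.0]]
contact_force: [0.3, 0.4, -0.5]
finger_gap: 0.898
```

Emit:
arm_command(steps="-1 0 0 -10 0 0 0;-1 0 0 -10 0 0 0;-1 0 0 0 0 0 0;-1 0 0 0 0 0 0;-1 0 0 0 0 0 0;-1 0 0 0 0 0 0;-1 0 0 0 0 0 0;-1 0 0 0 0 0 0")

```text
t: 12.13
tcp_pos: [0.6565, 0.1049, 0.138]
tcp_rot: [[0.993, -0.116, -0.002], [-0.116, -0.993, -0.0], [-0.002, 0.001, -1.0]]
contact_force: [0.1, 0.3, -0.3]
finger_gap: 1.002
```

```bash
python3 near.py v50.png; python3 -c "
import cv2;p=cv2.imread('pics/v50.png')[100:300,150:370];cv2.imwrite('pics/v50c.png',cv2.resize(p,None,fx=3,fy=3,interpolation=cv2.INTER_CUBIC))"
```

```text
12.1333 [0.65650351 0.10491518 0.13799542]
([194.0, 65.0], np.float64(6.3), [760.9, 139.9], [63.7, 90.4], 83.6)
([191.0, 9.0], np.float64(6.3), [798.6, 135.9], [15.0, 13.6], 82.9)
([254.0, 202.0], np.float64(49.8), [654.9, 105.4], [48.7, 49.9], 84.0)
```

View pics/v50c.png

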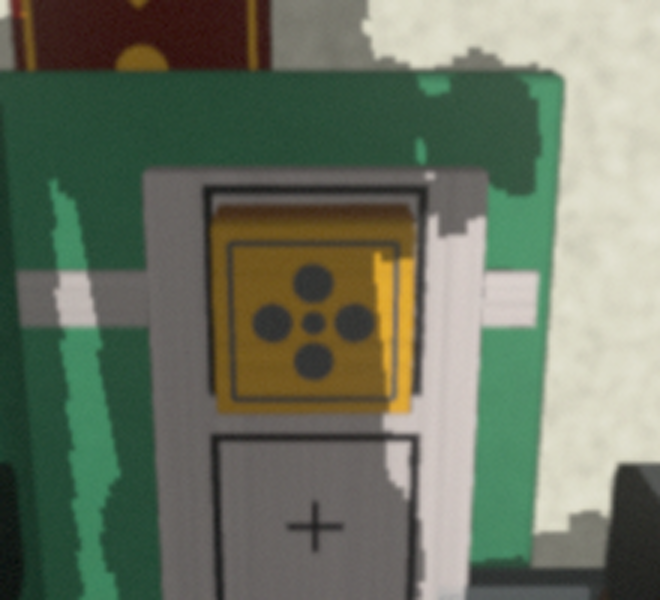

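Run:
```python
from h import *
s=dict(tcp_pos=[0.65650351,0.10491518,0.13799542]); R=np.array([[.993,-.116,-.002],[-.116,-.993,0],[-.002,.001,-1]]); s['tcp_rot']=R
o=np.array([150,100]); g=lambda q,z:onplane('wrist',(np.array(q,float)-1)/3+o,z,s)[:,:2]*1000
A=g([[205,188],[427,187]],.024);B=g([[213,437],[418,436],[315,527]],.024); top=g([[211,216],[416,216],[411,412],[217,412]],.048)
vx=np.array([.117,.993]);ty=np.array([.993,-.117])
f=lambda w:np.c_[w@ty,w@vx].round(1).tolist()
print('along toolx, placex: A',f(A),'B',f(B),'block top',f(top),f(top.mean(0)[None]))
base=g([[219,206],[411,206]],.024);print('base far edge',f(base))
```

```text
along toolx, placex: A [[665.2, 209.5], [665.6, 151.7]] B [[594.5, 209.4], [594.9, 151.9], [566.1, 180.7]] block top [[663.0, 205.7], [663.0, 156.8], [612.5, 156.6], [612.5, 205.6]] [[637.7, 181.2]]
base far edge [[660.5, 206.0], [660.5, 155.7]]
```

Placement is good: the block centre is within about 1 mm of the mark. Next is block_40.

```bash
python3 go.py 630.5 -304 115 25.7
```

```text
at [656.7 104.9 138.2] yaw -6.69 gap 0.998 F [-0.5 -0.8  0.2] t 12.18
shift [ 21.6 409.2  23.4] /8 [ 2.7  51.14  2.93] turn [ 2.000e-04  1.400e-03 -5.652e-01] /8 [ 0.      0.0002 -0.0707]
```

Emit:
arm_command(steps="-1 2 38 0 0 0 0;-1 2 38 0 0 0 0;-1 2 38 0 0 0 0;-1 2 38 0 0 0 0;-1 2 38 0 0 0 0;-1 2 38 0 0 0 0;-1 2 38 0 0 0 0;-1 2 38 0 0 0 0")

```text
t: 12.85
tcp_pos: [0.6372, -0.2006, 0.1388]
tcp_rot: [[0.993, -0.116, -0.0], [-0.116, -0.993, 0.0], [-0.0, -0.0, -1.0]]
contact_force: [1.0, -0.8, -0.1]
finger_gap: 1.001
```

Emit:
arm_command(steps="-1 2 35 6 0 0 0;-1 2 35 8 0 0 0;-1 1.5 35 9.4 0 0 0;-1 0 0 0 0 0 -0.113;-1 0 0 0 0 0 -0.113;-1 0 0 0 0 0 -0.113;-1 0 0 0 0 0 -0.113;-1 0 0 0 0 0 -0.113")

```text
t: 13.52
tcp_pos: [0.6306, -0.3039, 0.1152]
tcp_rot: [[0.899, 0.438, -0.001], [0.438, -0.899, 0.0], [-0.0, -0.0, -1.0]]
contact_force: [0.3, 0.1, -0.0]
finger_gap: 1.0
```

Emit:
arm_command(steps="-1 0 0 0 0 0 0;-1 0 0 0 0 0 0;-1 0 0 0 0 0 0;-1 0 0 0 0 0 0;-1 0 0 0 0 0 0;-1 0 0 0 0 0 0;-1 0 0 0 0 0 0;-1 0 0 0 0 0 0")

```text
t: 14.18
tcp_pos: [0.6309, -0.3036, 0.1157]
tcp_rot: [[0.901, 0.433, -0.0], [0.433, -0.901, -0.0], [-0.0, 0.0, -1.0]]
contact_force: [-0.1, -0.7, 0.2]
finger_gap: 1.001
```

```bash
python3 near.py n40.png;python3 go.py 630.5 -304 5 25.7
```

```text
14.1833 [ 0.63090672 -0.30358746  0.11569393]
([81.0, 141.0], np.float64(25.9), [618.4, -173.4], [22.4, 25.1], 35.6)
([258.0, 201.0], np.float64(25.8), [633.1, -305.6], [39.9, 38.1], 25.7)
at [ 630.9 -303.6  115.7] yaw 25.69 gap 0.996 F [ 0.2  0.9 -0.3] t 14.23
shift [ -0.6   0.2 110.7] /8 [-0.07  0.02 13.84] turn [ 0.0001  0.     -0.0001] /8 [ 0.  0. -0.]
```

Emit:
arm_command(steps="-1 0 0 18 0 0 0;-1 0 0 18 0 0 0;-1 0 0 18 0 0 0;-1 0 0 18 0 0 0;-1 0 0 16 0 0 0;-1 0 0 14 0 0 0;-1 0 0 8.5 0 0 0;-1 0 0 0 0 0 0")

```text
t: 14.9
tcp_pos: [0.6295, -0.303, 0.0029]
tcp_rot: [[0.901, 0.434, -0.003], [0.434, -0.901, 0.001], [-0.002, -0.003, -1.0]]
contact_force: [-0.7, 0.4, -0.4]
finger_gap: 0.998
```

Emit:
arm_command(steps="-0.2 0 0 0 0 0 0;1 0 0 0 0 0 0;1 0 0 0 0 0 0;1 0 0 0 0 0 0;1 0 0 0 0 0 0;1 0 0 0 0 0 0;1 0 0 0 0 0 0;1 0 0 0 0 0 0")

```text
t: 15.57
tcp_pos: [0.632, -0.3044, 0.0066]
tcp_rot: [[0.901, 0.433, 0.002], [0.433, -0.901, -0.001], [0.002, 0.002, -1.0]]
contact_force: [-0.5, -0.7, 6.7]
finger_gap: 0.458
```

Emit:
arm_command(steps="1 0 0 -10 0 0 0;1 0 0 -20 0 0 0;1 0 0 -20 0 0 0;1 0 0 -20 0 0 0;1 0 0 -20 0 0 0;1 0 0 -10 0 0 0;1 0 0 0 0 0 0;1 0 0 0 0 0 0")

```text
t: 16.23
tcp_pos: [0.6305, -0.3035, 0.1052]
tcp_rot: [[0.901, 0.434, -0.0], [0.434, -0.901, 0.0], [-0.0, -0.0, -1.0]]
contact_force: [-0.8, -0.3, -2.2]
finger_gap: 0.457
```

Emit:
arm_command(steps="1 0 0 0 0 0 0.113;1 0 0 0 0 0 0.113;1 0 0 0 0 0 0.113;1 0 0 0 0 0 0.113;1 0 0 0 0 0 0.113;1 0 0 0 0 0 0;1 0 0 0 0 0 0;1 0 0 0 0 0 0")

```text
t: 16.9
tcp_pos: [0.6302, -0.3032, 0.104]
tcp_rot: [[0.994, -0.114, -0.002], [-0.114, -0.994, 0.001], [-0.002, -0.001, -1.0]]
contact_force: [0.1, 0.3, -2.2]
finger_gap: 0.46
```

```bash
python3 hand.py; python3 go.py 584.2 113.1 105 -6.7;python3 hand.py
```

```text
in tool: top z -18.7 centre [-0.4  0. ] size [40.  39.2] angle 0.0 edges x [-19.3  19.2]
at [ 630.3 -303.4  104.3] yaw -6.57 gap 0.454 F [-0.2 -0.5 -2.1] t 16.95
shift [-9.340e+01 -4.085e+02 -3.000e-01] /8 [-1.168e+01 -5.106e+01 -4.000e-02] turn [-0.0005  0.0015  0.0023] /8 [-0.0001  0.0002  0.0003]
in tool: top z -18.7 centre [-0.4  0.1] size [39.1 40.3] angle -0.1 edges x [-19.3  19.2]
```

Emit:
arm_command(steps="1 -5.8 -25.5 0 0 0 0;1 -5.8 -25.5 0 0 0 0;1 -5.8 -25.5 0 0 0 0;1 -5.8 -25.5 0 0 0 0;1 -5.8 -25.5 0 0 0 0;1 -5.8 -25.5 0 0 0 0;1 -5.8 -25.5 0 0 0 0;1 -5.8 -25.5 0 0 0 0")

```text
t: 17.67
tcp_pos: [0.6084, -0.0946, 0.1054]
tcp_rot: [[0.993, -0.115, 0.0], [-0.115, -0.993, 0.0], [0.0, -0.0, -1.0]]
contact_force: [0.4, -0.2, -2.1]
finger_gap: 0.46
```

Emit:
arm_command(steps="1 -5.8 -25.5 0 0 0 0;1 -5.8 -25.5 0 0 0 0;1 -5.8 -25.5 0 0 0 0;1 -5.8 -25.5 0 0 0 0;1 -5.8 -25.5 0 0 0 0;1 -5.8 -25.5 0 0 0 0;1 -5.8 -25.5 0 0 0 0;1 -5.8 -25.5 0 0 0 0.002")

```text
t: 18.33
tcp_pos: [0.5861, 0.1135, 0.1054]
tcp_rot: [[0.993, -0.117, 0.0], [-0.117, -0.993, 0.0], [0.0, -0.0, -1.0]]
contact_force: [0.1, -0.4, -0.9]
finger_gap: 0.455
```

Emit:
arm_command(steps="1 0 0 0 0 0 0;1 0 0 15 0 0 0;1 0 0 15 0 0 0;1 0 0 15 0 0 0;1 0 0 10 0 0 0;1 0 0 0 0 0 0;1 0 0 0 0 0 0;1 0 0 0 0 0 0")

```text
t: 19.0
tcp_pos: [0.5868, 0.1121, 0.0508]
tcp_rot: [[0.993, -0.118, 0.001], [-0.118, -0.993, 0.0], [0.001, -0.0, -1.0]]
contact_force: [0.3, -0.8, -1.4]
finger_gap: 0.457
```

```bash
python3 hand.py; python3 go.py 585.1 113 31 -6.7
```

```text
in tool: top z -18.7 centre [-0.1  0. ] size [40.2 39.7] angle -0.2 edges x [-19.1  19.3]
at [587.  112.2  51. ] yaw -6.8 gap 0.458 F [ 0.9  0.1 -1.6] t 19.05
shift [-2.  -0.5 20. ] /8 [-0.25 -0.07  2.5 ] turn [-0.0005 -0.0016 -0.0018] /8 [-0.0001 -0.0002 -0.0002]
```

Emit:
arm_command(steps="1 -1 -0.3 10 0 0 0;1 -0.5 0 8 0 0 0;1 0 0 0 0 0 0;1 0 0 0 0 0 0;1 0 0 0 0 0 0;1 0 0 0 0 0 0;1 0 0 0 0 0 0;1 0 0 0 0 0 0")

```text
t: 19.72
tcp_pos: [0.5848, 0.1128, 0.0324]
tcp_rot: [[0.993, -0.118, 0.0], [-0.118, -0.993, 0.0], [0.0, -0.0, -1.0]]
contact_force: [-0.5, 0.4, -1.9]
finger_gap: 0.457
```

```bash
python3 go.py 585.1 113 31 -6.7;  python3 -c "
from h import *
s,p,d=shot('wrist'); cv2.imwrite('pics/p40.png',cv2.resize(p[60:384,120:400,::-1],None,fx=1.8,fy=1.8,interpolation=cv2.INTER_CUBIC))"; python3 go.py 585.1 113 31 -6.7
```

```text
at [584.8 112.8  32.4] yaw -6.79 gap 0.457 F [-0.5  0.4 -1.9] t 19.72
shift [ 0.3 -0.2  1.4] /8 [ 0.04 -0.02  0.17] turn [-0.0001 -0.0003 -0.0016] /8 [-0.     -0.     -0.0002]
at [584.8 112.8  32.4] yaw -6.8 gap 0.456 F [-0.  -0.5 -1.8] t 19.77
shift [ 0.3 -0.2  1.4] /8 [ 0.04 -0.03  0.17] turn [-0.0001 -0.0002 -0.0017] /8 [-0.     -0.     -0.0002]
```

View pics/p40.png

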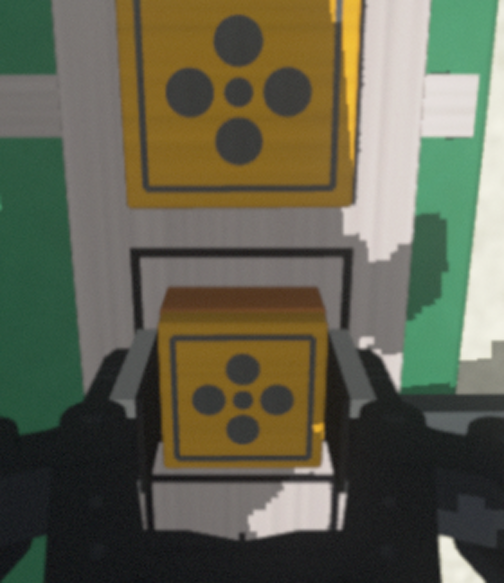

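The block_40 base sits centred within mark b, with equal side margins of about 29/30 px. I'll lower and release.

Emit:
arm_command(steps="1 0 0 1 0 0 0;1 0 0 1 0 0 0;1 0 0 0.5 0 0 0;1 0 0 0.5 0 0 0;1 0 0 0 0 0 0;1 0 0 0 0 0 0;1 0 0 0 0 0 0;1 0 0 0 0 0 0")

```text
t: 20.43
tcp_pos: [0.5849, 0.1128, 0.0306]
tcp_rot: [[0.993, -0.118, 0.0], [-0.118, -0.993, 0.001], [0.0, -0.001, -1.0]]
contact_force: [-2.0, 0.6, 9.8]
finger_gap: 0.461
```

Emit:
arm_command(steps="-0.4 0 0 0 0 0 0;-0.7 0 0 0 0 0 0;-0.7 0 0 0 0 0 0;-0.7 0 0 0 0 0 0;-0.7 0 0 -8 0 0 0;-0.7 0 0 -20 0 0 0;-0.7 0 0 -30 0 0 0;-0.7 0 0 -32 0 0 0")

```text
t: 21.1
tcp_pos: [0.5836, 0.1125, 0.1194]
tcp_rot: [[0.993, -0.118, -0.003], [-0.118, -0.993, -0.001], [-0.003, 0.001, -1.0]]
contact_force: [0.9, 0.7, -0.6]
finger_gap: 0.852
```

```bash
python3 near.py v40.png; python3 go.py 449 -138.5 115 -8.5
```

```text
21.1 [0.58358577 0.11251431 0.11943417]
([252.0, 102.0], np.float64(50.0), [653.8, 105.4], [49.0, 48.3], 83.2)
([253.0, 205.0], np.float64(49.8), [585.5, 112.9], [38.3, 39.1], 83.2)
at [588.1 113.1 126. ] yaw -6.83 gap 0.85 F [ 1.2 -0.1  3. ] t 21.15
shift [-108.3  266.4    9.3] /8 [-13.54  33.3    1.16] turn [-0.0033 -0.008   0.0291] /8 [-0.0004 -0.001   0.0036]
```

Emit:
arm_command(steps="-1 -13.1 33.2 0 0 0 0;-1 -13.1 33.2 0 0 0 0;-1 -13.1 33.2 0 0 0 0;-1 -13.1 33.2 0 0 0 0;-1 -13.1 33.2 0 0 0 0;-1 -13.1 33.2 0 0 0 0;-1 -13.1 33.2 0 0 0 0;-1 -13.1 33.2 0 0 0 0")

```text
t: 21.82
tcp_pos: [0.4485, -0.1399, 0.1196]
tcp_rot: [[0.993, -0.118, 0.001], [-0.118, -0.993, -0.0], [0.001, 0.0, -1.0]]
contact_force: [0.6, -0.7, -0.6]
finger_gap: 1.001
```

Emit:
arm_command(steps="-1 0 0 0 0 0 0.03;-1 0 0 0 0 0 0;-1 0 0 0 0 0 0;-1 0 0 0 0 0 0;-1 0 0 0 0 0 0;-1 0 0 0 0 0 0;-1 0 0 0 0 0 0;-1 0 0 0 0 0 0")

```text
t: 22.48
tcp_pos: [0.4495, -0.1378, 0.1191]
tcp_rot: [[0.989, -0.146, -0.0], [-0.146, -0.989, 0.0], [-0.0, -0.0, -1.0]]
contact_force: [0.2, 0.0, 0.5]
finger_gap: 0.998
```

```bash
python3 near.py; python3 go.py 450 -138.5 5 -8.5
```

```text
22.4833 [ 0.44952606 -0.13783999  0.11913506]
([257.0, 198.0], np.float64(25.8), [451.7, -139.8], [30.1, 31.8], 82.7)
at [ 449.4 -138.   119.1] yaw -8.45 gap 1.0 F [ 0.6 -0.3 -0.3] t 22.53
shift [  0.6   0.4 114.1] /8 [ 0.08  0.05 14.27] turn [-0.     0.     0.001] /8 [-0.      0.      0.0001]
```

Emit:
arm_command(steps="-1 0 0 18 0 0 0;-1 0 0 18 0 0 0;-1 0 0 18 0 0 0;-1 0 0 18 0 0 0;-1 0 0 16 0 0 0;-1 0 0 15 0 0 0;-1 0 0 10.5 0 0 0;-1 0 0 0 0 0 0")

```text
t: 23.2
tcp_pos: [0.4484, -0.1382, 0.004]
tcp_rot: [[0.989, -0.148, -0.003], [-0.148, -0.989, 0.001], [-0.003, -0.0, -1.0]]
contact_force: [0.2, 0.4, -0.1]
finger_gap: 0.996
```

Emit:
arm_command(steps="-0.2 0 0 0 0 0 0;0.2 0 0 0 0 0 0;1 0 0 0 0 0 0;1 0 0 0 0 0 0;1 0 0 0 0 0 0;1 0 0 0 0 0 0;1 0 0 0 0 0 0;1 0 0 0 0 0 0")

```text
t: 23.87
tcp_pos: [0.4497, -0.1387, 0.0066]
tcp_rot: [[0.989, -0.148, 0.001], [-0.148, -0.989, -0.0], [0.002, 0.0, -1.0]]
contact_force: [-0.1, 0.2, 5.0]
finger_gap: 0.365
```

Emit:
arm_command(steps="1 0 0 -10 0 0 0;1 0 0 -20 0 0 0;1 0 0 -20 0 0 0;1 0 0 -20 0 0 0;1 0 0 -20 0 0 0;1 0 0 -10 0 0 0;1 0 0 0 0 0 0;1 0 0 0 0 0 0")

```text
t: 24.53
tcp_pos: [0.4494, -0.1384, 0.1062]
tcp_rot: [[0.989, -0.148, 0.001], [-0.148, -0.989, -0.0], [0.001, 0.0, -1.0]]
contact_force: [-0.2, 0.3, -1.8]
finger_gap: 0.368
```

Emit:
arm_command(steps="1 0 0 0 0 0 -0.03;1 0 0 0 0 0 0;1 0 0 0 0 0 0;1 0 0 0 0 0 0;1 0 0 0 0 0 0;1 0 0 0 0 0 0;1 0 0 0 0 0 0;1 0 0 0 0 0 0")

```text
t: 25.2
tcp_pos: [0.4492, -0.1385, 0.1056]
tcp_rot: [[0.993, -0.118, -0.0], [-0.118, -0.993, 0.0], [-0.0, 0.0, -1.0]]
contact_force: [0.1, 0.8, -0.9]
finger_gap: 0.359
```

```bash
python3 hand.py; python3 go.py 514.7 121.3 105 -6.7;python3 hand.py
```

```text
in tool: top z -18.7 centre [1.7 0. ] size [31.3 31.2] angle 1.0 edges x [-13.3  17. ]
at [ 449.2 -138.6  105.7] yaw -6.8 gap 0.365 F [ 0.6  0.3 -1. ] t 25.25
shift [  34.3 -265.8    0.7] /8 [  4.29 -33.22   0.08] turn [ 0.      0.0001 -0.0017] /8 [ 0.      0.     -0.0002]
in tool: top z -18.7 centre [ 1.4 -0.2] size [31.3 32.1] angle -0.0 edges x [-13.3  17. ]
```

Emit:
arm_command(steps="1 4.1 -33.2 0 0 0 0;1 4.1 -33.2 0 0 0 0;1 4.1 -33.2 0 0 0 0;1 4.1 -33.2 0 0 0 0;1 4.1 -33.2 0 0 0 0;1 4.1 -33.2 0 0 0 0;1 4.1 -33.2 0 0 0 0;1 4.1 -33.2 0 0 0 -0.0015")

```text
t: 25.97
tcp_pos: [0.5133, 0.1231, 0.1057]
tcp_rot: [[0.993, -0.117, -0.0], [-0.117, -0.993, -0.0], [-0.0, 0.0, -1.0]]
contact_force: [0.3, -0.0, -1.2]
finger_gap: 0.369
```

Emit:
arm_command(steps="1 0 0 0 0 0 0;1 0 0 15 0 0 0;1 0 0 15 0 0 0;1 0 0 15 0 0 0;1 0 0 12 0 0 0;1 0 0 8 0 0 0;1 0 0 6 0 0 0;1 0 0 0 0 0 0")

```text
t: 26.63
tcp_pos: [0.5126, 0.121, 0.0338]
tcp_rot: [[0.993, -0.117, -0.002], [-0.117, -0.993, -0.0], [-0.002, 0.001, -1.0]]
contact_force: [-0.1, 0.4, -0.4]
finger_gap: 0.364
```

Emit:
arm_command(steps="1 0 0 0 0 0 0;1 0 0 0 0 0 0;1 0 0 0 0 0 0;1 0 0 0 0 0 0;1 0 0 0 0 0 0;1 0 0 0 0 0 0;1 0 0 0 0 0 0;1 0 0 0 0 0 0")

```text
t: 27.3
tcp_pos: [0.5132, 0.1214, 0.0348]
tcp_rot: [[0.993, -0.117, 0.0], [-0.117, -0.993, 0.0], [0.0, -0.0, -1.0]]
contact_force: [0.6, -0.3, -1.2]
finger_gap: 0.364
```

```bash
python3 hand.py; python3 go.py 513.3 121.5 31 -6.7;  python3 -c "
from h import *
s,p,d=shot('wrist'); cv2.imwrite('pics/p32.png',cv2.resize(p[60:384,120:400,::-1],None,fx=1.8,fy=1.8,interpolation=cv2.INTER_CUBIC))"
```

```text
in tool: top z -18.6 centre [ 1.2 -0.1] size [32.1 31.6] angle 0.0 edges x [-13.7  16.9]
at [513.2 121.3  34.7] yaw -6.71 gap 0.364 F [ 0.1 -0.6 -1.4] t 27.35
shift [ 0.1 -0.2  3.7] /8 [ 0.01 -0.02  0.47] turn [-0.     -0.     -0.0001] /8 [-0. -0. -0.]
```

View pics/p32.png

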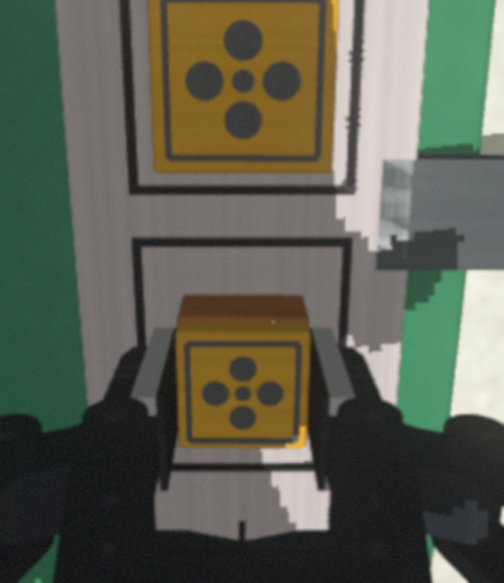

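The block_32 side margins look equal (44/42 px), so I'll lower and release.

Emit:
arm_command(steps="1 0 0 1.5 0 0 0;1 0 0 1 0 0 0;1 0 0 1 0 0 0;1 0 0 0.7 0 0 0;1 0 0 0.5 0 0 0;1 0 0 0 0 0 0;1 0 0 0 0 0 0;1 0 0 0 0 0 0")

```text
t: 28.07
tcp_pos: [0.5131, 0.1213, 0.0306]
tcp_rot: [[0.993, -0.117, -0.0], [-0.117, -0.993, 0.0], [-0.0, -0.0, -1.0]]
contact_force: [-1.7, 0.1, 6.9]
finger_gap: 0.365
```

Emit:
arm_command(steps="-0.1 0 0 0 0 0 0;-0.5 0 0 0 0 0 0;-0.5 0 0 0 0 0 0;-0.5 0 0 0 0 0 0;-0.5 0 0 -8 0 0 0;-0.5 0 0 -20 0 0 0;-0.5 0 0 -30 0 0 0;-0.5 0 0 -32 0 0 0")

```text
t: 28.73
tcp_pos: [0.5121, 0.121, 0.1205]
tcp_rot: [[0.993, -0.117, -0.003], [-0.117, -0.993, -0.001], [-0.003, 0.001, -1.0]]
contact_force: [0.5, -0.5, 0.4]
finger_gap: 0.751
```

```bash
python3 near.py v32.png; python3 go.py 616 -171 115 37
```

```text
28.7333 [0.51213478 0.12100326 0.12046898]
([252.0, 13.0], np.float64(49.8), [634.1, 108.0], [48.7, 11.7], 83.3)
([254.0, 99.0], np.float64(50.0), [584.3, 113.0], [38.3, 37.6], 83.3)
([254.0, 203.0], np.float64(49.8), [515.7, 121.0], [30.5, 31.3], 83.3)
([222.0, 343.0], np.float64(5.8), [367.1, 169.0], [68.0, 40.3], 84.2)
at [516.1 121.7 126.2] yaw -6.76 gap 0.748 F [1.5 0.9 2.9] t 28.78
shift [133.6 278.9  11.2] /8 [16.7  34.87  1.4 ] turn [-6.000e-04 -8.100e-03 -7.637e-01] /8 [-0.0001 -0.001  -0.0955]
```

Emit:
arm_command(steps="-1 17 34.8 0 0 0 0;-1 17 34.8 0 0 0 0;-1 17 34.8 0 0 0 0;-1 17 34.8 0 0 0 0;-1 17 34.8 0 0 0 0;-1 17 34.8 0 0 0 0;-1 17 34.8 0 0 0 0;-1 17 34.8 0 0 0 0")

```text
t: 29.45
tcp_pos: [0.6159, -0.173, 0.1204]
tcp_rot: [[0.993, -0.117, 0.0], [-0.117, -0.993, 0.0], [0.0, -0.0, -1.0]]
contact_force: [0.2, 0.1, 0.9]
finger_gap: 1.002
```

Emit:
arm_command(steps="-1 0 0 0 0 0 -0.109;-1 0 0 0 0 0 -0.109;-1 0 0 0 0 0 -0.109;-1 0 0 0 0 0 -0.109;-1 0 0 0 0 0 -0.109;-1 0 0 0 0 0 -0.109;-1 0 0 0 0 0 -0.109;-1 0 0 0 0 0 0")

```text
t: 30.12
tcp_pos: [0.6155, -0.1714, 0.1203]
tcp_rot: [[0.798, 0.603, 0.0], [0.603, -0.798, 0.0], [0.0, -0.0, -1.0]]
contact_force: [0.3, -0.5, 0.2]
finger_gap: 1.0
```

Emit:
arm_command(steps="-1 0 0 2 0 0 0;-1 0 0 2 0 0 0;-1 0 0 0 0 0 0;-1 0 0 0 0 0 0;-1 0 0 0 0 0 0;-1 0 0 0 0 0 0;-1 0 0 0 0 0 0;-1 0 0 0 0 0 0")

```text
t: 30.78
tcp_pos: [0.6158, -0.171, 0.116]
tcp_rot: [[0.799, 0.602, 0.0], [0.602, -0.799, -0.0], [-0.0, 0.0, -1.0]]
contact_force: [0.0, 0.2, -0.1]
finger_gap: 1.004
```

```bash
python3 near.py n24.png; python3 go.py 616 -171 5 37
```

```text
30.7833 [ 0.61581202 -0.17102427  0.11603286]
([255.0, 199.0], np.float64(25.9), [618.3, -171.0], [23.0, 21.5], 37.0)
at [ 615.8 -171.   116. ] yaw 37.01 gap 1.007 F [ 0.5 -0.5 -0.2] t 30.83
shift [2.00e-01 1.00e-01 1.11e+02] /8 [2.000e-02 1.000e-02 1.388e+01] turn [0.0001 0.     0.0001] /8 [0. 0. 0.]
```

Emit:
arm_command(steps="-1 0 0 18 0 0 0;-1 0 0 18 0 0 0;-1 0 0 18 0 0 0;-1 0 0 18 0 0 0;-1 0 0 16 0 0 0;-1 0 0 13 0 0 0;-1 0 0 9 0 0 0;-1 0 0 0 0 0 0")

```text
t: 31.5
tcp_pos: [0.6145, -0.1707, 0.0041]
tcp_rot: [[0.799, 0.602, -0.003], [0.602, -0.799, 0.001], [-0.002, -0.002, -1.0]]
contact_force: [-1.0, -0.4, -0.9]
finger_gap: 0.997
```

Emit:
arm_command(steps="-0.2 0 0 0 0 0 0;0.2 0 0 0 0 0 0;1 0 0 0 0 0 0;1 0 0 0 0 0 0;1 0 0 0 0 0 0;1 0 0 0 0 0 0;1 0 0 0 0 0 0;1 0 0 0 0 0 0")

```text
t: 32.17
tcp_pos: [0.6164, -0.1712, 0.0069]
tcp_rot: [[0.799, 0.602, 0.001], [0.602, -0.799, -0.0], [0.001, 0.001, -1.0]]
contact_force: [-0.6, -0.0, 5.8]
finger_gap: 0.27
```

Emit:
arm_command(steps="1 0 0 -10 0 0 0;1 0 0 -20 0 0 0;1 0 0 -20 0 0 0;1 0 0 -20 0 0 0;1 0 0 -20 0 0 0;1 0 0 -10 0 0 0;1 0 0 0 0 0 0;1 0 0 0 0 0 0")

```text
t: 32.83
tcp_pos: [0.6157, -0.171, 0.1062]
tcp_rot: [[0.799, 0.602, 0.0], [0.602, -0.799, -0.0], [0.0, 0.0, -1.0]]
contact_force: [-0.0, -0.3, -0.6]
finger_gap: 0.271
```

Emit:
arm_command(steps="1 0 0 0 0 0 0.109;1 0 0 0 0 0 0.109;1 0 0 0 0 0 0.109;1 0 0 0 0 0 0.109;1 0 0 0 0 0 0.109;1 0 0 0 0 0 0.109;1 0 0 0 0 0 0.109;1 0 0 0 0 0 0")

```text
t: 33.5
tcp_pos: [0.6145, -0.1704, 0.104]
tcp_rot: [[0.993, -0.118, -0.004], [-0.118, -0.993, 0.0], [-0.004, 0.0, -1.0]]
contact_force: [-0.5, -0.2, -0.8]
finger_gap: 0.273
```

Emit:
arm_command(steps="1 0 0 0 0 0 0;1 0 0 0 0 0 0;1 0 0 0 0 0 0;1 0 0 0 0 0 0;1 0 0 0 0 0 0;1 0 0 0 0 0 0;1 0 0 0 0 0 0;1 0 0 0 0 0 0")

```text
t: 34.17
tcp_pos: [0.6158, -0.1711, 0.1061]
tcp_rot: [[0.993, -0.117, 0.0], [-0.117, -0.993, -0.0], [0.0, -0.0, -1.0]]
contact_force: [0.3, 0.6, -0.7]
finger_gap: 0.267
```

```bash
python3 hand.py; python3 go.py 445.1 129.5 105 -6.7;python3 hand.py
```

```text
in tool: top z -18.3 centre [ 1.1 -0. ] size [22.8 22.6] angle -0.0 edges x [-8.8 12.2]
at [ 615.8 -171.1  106.1] yaw -6.7 gap 0.271 F [ 1.1 -0.2 -0.2] t 34.22
shift [-204.6 -278.6    1.1] /8 [-25.57 -34.83   0.13] turn [-0.     -0.0001 -0.    ] /8 [-0. -0. -0.]
in tool: top z -18.3 centre [ 1.3 -0. ] size [22.8 22.9] angle -0.0 edges x [-8.8 12.3]
```

Emit:
arm_command(steps="1 -22.9 -31 0 0 0 0;1 -22.9 -31 0 0 0 0;1 -22.9 -31 0 0 0 0;1 -22.9 -31 0 0 0 0;1 -22.9 -31 0 0 0 0;1 -22.9 -31 0 0 0 0;1 -22.9 -31 0 0 0 0;1 -22.9 -31 0 0 0 0")

```text
t: 34.93
tcp_pos: [0.4621, 0.098, 0.1063]
tcp_rot: [[0.993, -0.117, 0.001], [-0.117, -0.993, 0.0], [0.001, -0.0, -1.0]]
contact_force: [0.6, 0.3, -0.7]
finger_gap: 0.268
```

Emit:
arm_command(steps="1 -22.6 -30.6 0 0 0 0;1 0 0 15 0 0 0;1 0 0 15 0 0 0;1 0 0 15 0 0 0;1 0 0 12 0 0 0;1 0 0 8 0 0 0;1 0 0 7 0 0 0;1 0 0 0 0 0 0")

```text
t: 35.6
tcp_pos: [0.4437, 0.1294, 0.0331]
tcp_rot: [[0.993, -0.117, -0.001], [-0.117, -0.993, -0.0], [-0.001, 0.001, -1.0]]
contact_force: [-0.1, 0.5, -0.1]
finger_gap: 0.275
```

Emit:
arm_command(steps="1 0 0 0 0 0 0;1 0 0 0 0 0 0;1 0 0 0 0 0 0;1 0 0 0 0 0 0;1 0 0 0 0 0 0;1 0 0 0 0 0 0;1 0 0 0 0 0 0;1 0 0 0 0 0 0")

```text
t: 36.27
tcp_pos: [0.4439, 0.1297, 0.0341]
tcp_rot: [[0.993, -0.117, 0.0], [-0.117, -0.993, 0.0], [0.0, -0.0, -1.0]]
contact_force: [0.6, 0.2, -0.9]
finger_gap: 0.27
```

```bash
python3 hand.py; python3 go.py 443.9 129.6 30.5 -6.7;  python3 -c "
from h import *
s,p,d=shot('wrist'); cv2.imwrite('pics/p24.png',cv2.resize(p[60:384,120:400,::-1],None,fx=1.8,fy=1.8,interpolation=cv2.INTER_CUBIC))"
```

```text
in tool: top z -18.2 centre [ 0.9 -0. ] size [23.4 23.3] angle 0.3 edges x [-9.4 12.2]
at [443.9 129.7  34.1] yaw -6.71 gap 0.269 F [ 0.3 -0.1  0.2] t 36.32
shift [0.  0.1 3.6] /8 [0.   0.01 0.44] turn [-0.     -0.0001 -0.0001] /8 [-0. -0. -0.]
```

View pics/p24.png

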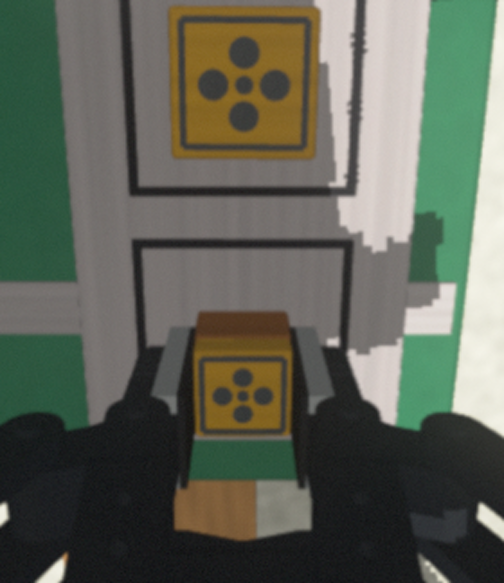

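Block_24 is centred (56/57 px). I'll lower, release and go up for a check of the whole row.

Emit:
arm_command(steps="1 0 0 1.5 0 0 0;1 0 0 1 0 0 0;1 0 0 1 0 0 0;1 0 0 0.7 0 0 0;1 0 0 0.4 0 0 0;1 0 0 0 0 0 0;1 0 0 0 0 0 0;1 0 0 0 0 0 0")

```text
t: 37.03
tcp_pos: [0.4439, 0.1297, 0.0307]
tcp_rot: [[0.993, -0.117, 0.0], [-0.117, -0.993, 0.001], [0.0, -0.001, -1.0]]
contact_force: [-3.0, -0.1, 18.1]
finger_gap: 0.273
```

Emit:
arm_command(steps="0.2 0 0 0 0 0 0;-0.3 0 0 0 0 0 0;-0.3 0 0 0 0 0 0;-0.3 0 0 0 0 0 0;-0.3 0 0 -8 0 0 0;-0.3 0 0 -20 0 0 0;-0.3 0 0 -30 0 0 0;-0.3 0 0 -32 0 0 0")

```text
t: 37.7
tcp_pos: [0.4428, 0.1293, 0.1199]
tcp_rot: [[0.993, -0.117, -0.003], [-0.117, -0.993, -0.001], [-0.003, 0.001, -1.0]]
contact_force: [0.6, 0.5, -0.5]
finger_gap: 0.65
```

Emit:
arm_command(steps="-0.3 21 0 -35 0 0 0;-0.3 21 0 -35 0 0 0;-0.3 21 0 -35 0 0 0;-0.3 21 0 -35 0 0 0;-0.3 0 0 0 0 0 0;-0.3 0 0 0 0 0 0;-0.3 0 0 0 0 0 0;-0.3 0 0 0 0 0 0")

```text
t: 38.37
tcp_pos: [0.525, 0.1198, 0.2579]
tcp_rot: [[0.993, -0.116, -0.004], [-0.116, -0.993, -0.001], [-0.004, 0.001, -1.0]]
contact_force: [0.5, 0.1, -0.2]
finger_gap: 0.652
```

Emit:
arm_command(steps="-1 0 0 0 0 0 0;-1 0 0 0 0 0 0;-1 0 0 0 0 0 0;-1 0 0 0 0 0 0;-1 0 0 0 0 0 0;-1 0 0 0 0 0 0;-1 0 0 0 0 0 0;-1 0 0 0 0 0 0")

```text
t: 39.03
tcp_pos: [0.5274, 0.1199, 0.2594]
tcp_rot: [[0.993, -0.117, 0.0], [-0.117, -0.993, -0.0], [0.0, 0.0, -1.0]]
contact_force: [0.4, 0.7, -0.0]
finger_gap: 1.003
```

```bash
python3 near.py all.png
python3 - <<'E'
import cv2;p=cv2.imread('pics/all.png');cv2.imwrite('pics/allc.png',cv2.resize(p[:290,150:370],None,fx=2,fy=2,interpolation=cv2.INTER_CUBIC))
from m import *
s,p,d=shot('top')
for b in blocks('top',s,p,d): print(b)
E
```

```text
39.0333 [0.52736624 0.119862   0.25941155]
([253.0, 43.0], np.float64(50.0), [653.5, 105.6], [49.0, 49.1], 83.3)
([255.0, 114.0], np.float64(50.2), [584.9, 113.1], [38.1, 37.2], 83.3)
([254.0, 180.0], np.float64(49.9), [515.5, 121.3], [29.7, 30.2], 83.3)
([254.0, 237.0], np.float64(49.7), [447.0, 129.3], [22.0, 22.4], 83.3)
([233.0, 300.0], np.float64(5.9), [339.9, 172.3], [67.3, 98.4], 83.4)
([245.0, 11.0], np.float64(-746.9), [1514.2, -59.5], [2276.9, 137.7], 89.3)
([266.0, 78.0], np.float64(20.9), [847.3, -85.8], [88.2, 128.1], 37.7)
([178.0, 108.0], np.float64(5.6), [767.1, 141.5], [65.4, 99.9], 83.3)
([13.0, 171.0], np.float64(19.5), [610.7, 535.7], [237.2, 55.0], 5.8)
([189.0, 148.0], np.float64(49.2), [651.6, 107.2], [47.9, 50.3], 82.9)
([181.0, 208.0], np.float64(49.2), [511.7, 122.1], [30.2, 30.6], 82.1)
([176.0, 239.0], np.float64(49.2), [442.0, 130.8], [21.2, 21.9], 81.4)
([461.0, 267.0], np.float64(18.9), [371.1, -512.1], [91.9, 17.4], 20.7)
([160.0, 286.0], np.float64(5.3), [340.6, 173.2], [66.6, 103.5], 84.3)
```

View pics/allc.png

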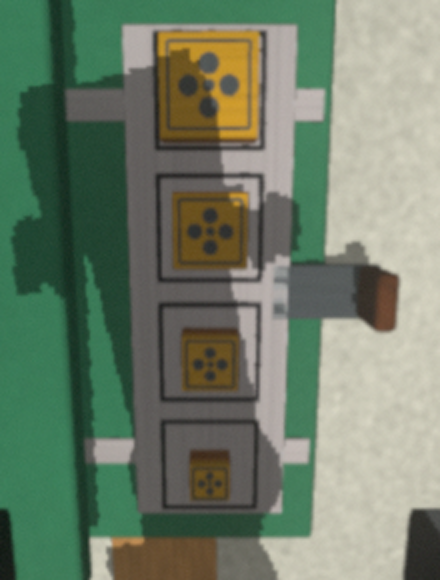

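Run:
```python
from h import *
s=dict(tcp_pos=[0.52736624,0.119862,0.25941155],tcp_rot=np.array([[.993,-.117,0],[-.117,-.993,0],[0,0,-1.]]))
p=cv2.imread('pics/all.png').astype(int)
g=lambda u,v:(onplane('wrist',np.c_[u,v],.024,s)[:,:2]*1000)@np.array([.993,-.117])
# vertical profiles: redness (wood) at block col, darkness at a column between block and outline
for n,u0,vs in(('c',254,(148,205)),('d',254,(205,262))):
    v=np.arange(*vs); X=g(np.full(len(v),u0+.0),v)
    edge=p[vs[0]:vs[1],u0-5:u0+6].mean(1); rb=edge[:,2]-edge[:,0]
    col=p[vs[0]:vs[1],[u0-19,u0-18,u0-17]].mean((1,2))
    print(n,[(round(x,1),int(r),int(c)) for x,r,c in zip(X,rb,col)])
```

```text
c [(np.float64(529.6), 5, 92), (np.float64(528.4), 5, 91), (np.float64(527.3), 5, 81), (np.float64(526.2), 3, 58), (np.float64(525.0), 2, 44), (np.float64(523.9), 3, 61), (np.float64(522.7), 4, 82), (np.float64(521.6), 5, 91), (np.float64(520.4), 5, 93), (np.float64(519.3), 5, 94), (np.float64(518.1), 5, 93), (np.float64(517.0), 6, 93), (np.float64(515.8), 5, 94), (np.float64(514.7), 5, 93), (np.float64(513.5), 6, 93), (np.float64(512.3), 12, 93), (np.float64(511.2), 22, 93), (np.float64(510.0), 33, 92), (np.float64(508.8), 43, 92), (np.float64(507.7), 52, 92), (np.float64(506.5), 61, 92), (np.float64(505.3), 54, 92), (np.float64(504.1), 38, 92), (np.float64(503.0), 48, 93), (np.float64(501.8), 65, 92), (np.float64(500.6), 64, 92), (np.float64(499.4), 51, 91), (np.float64(498.2), 40, 92), (np.float64(497.0), 36, 92), (np.float64(495.8), 39, 92), (np.float64(494.6), 47, 92), (np.float64(493.4), 51, 92), (np.float64(492.3), 42, 91), (np.float64(491.1), 27, 92), (np.float64(489.9), 23, 91), (np.float64(488.6), 33, 92), (np.float64(487.4), 48, 91), (np.float64(486.2), 53, 91), (np.float6
[... 1468 characters left out ...]
 93), (np.float64(419.0), 50, 94), (np.float64(417.7), 47, 93), (np.float64(416.4), 38, 94), (np.float64(415.0), 25, 93), (np.float64(413.7), 26, 92), (np.float64(412.3), 41, 92), (np.float64(411.0), 49, 93), (np.float64(409.7), 50, 92), (np.float64(408.3), 53, 93), (np.float64(406.9), 58, 92), (np.float64(405.6), 48, 92), (np.float64(404.2), 27, 92), (np.float64(402.9), 17, 93), (np.float64(401.5), 10, 89), (np.float64(400.1), 5, 68), (np.float64(398.8), 3, 49), (np.float64(397.4), 4, 64), (np.float64(396.0), 4, 81), (np.float64(394.6), 0, 74), (np.float64(393.3), -7, 58), (np.float64(391.9), -11, 53), (np.float64(390.5), -11, 53), (np.float64(389.1), -11, 53), (np.float64(387.7), -11, 53)]
```

```bash
cat > prof.py <<'E'
from h import *
import sys
def prof(p,s,u0,v0,v1,off):
    p=p.astype(int); R=np.array(s['tcp_rot']); ty=R[:2,0]/np.linalg.norm(R[:2,0])
    v=np.arange(v0,v1)
    X=[(onplane('wrist',np.c_[np.full(len(v),float(u0)),v],z,s)[:,:2]*1000)@ty for z in(.024,.048)]
    e=p[v0:v1,u0-4:u0+5].mean(1); rb=e[:,0]-e[:,2]; c=p[v0:v1,u0-off-1:u0-off+2].mean((1,2))
    print('camera at',round(float((cam('wrist',s)[2][:2,3]*1000)@ty),1)); print(' '.join(f'{a:.1f}/{b:.1f}:{int(r)},{int(k)}' for a,b,r,k in zip(*X,rb,c)))
E
python3 - <<'E'
from prof import *
p=cv2.imread('pics/all.png')[:,:,::-1]
s=dict(tcp_pos=[0.52736624,0.119862,0.25941155],tcp_rot=np.array([[.993,-.117,0],[-.117,-.993,0],[0,0,-1.]]))
prof(p,s,255,82,146,22)
E
python3 go.py 450 128 260 -6.7
```

```text
camera at 583.2
600.9/599.8:6,96 599.9/598.9:5,96 598.9/597.9:5,96 597.9/596.9:5,92 596.8/596.0:4,73 595.8/595.0:3,46 594.7/594.0:3,50 593.7/593.0:4,78 592.7/592.1:5,93 591.6/591.1:6,96 590.6/590.1:6,97 589.5/589.1:6,96 588.5/588.2:8,96 587.5/587.2:19,96 586.4/586.2:49,96 585.4/585.2:69,96 584.3/584.2:58,96 583.2/583.2:33,95 582.2/582.3:41,96 581.1/581.3:67,96 580.1/580.3:74,95 579.0/579.3:66,95 578.0/578.3:47,97 576.9/577.3:28,95 575.8/576.3:18,97 574.8/575.3:14,96 573.7/574.3:14,96 572.6/573.3:18,96 571.6/572.3:31,96 570.5/571.3:51,96 569.4/570.3:65,96 568.3/569.3:56,96 567.3/568.3:40,96 566.2/567.3:29,96 565.1/566.2:32,94 564.0/565.2:46,95 562.9/564.2:59,95 561.9/563.2:59,95 560.8/562.2:44,95 559.7/561.2:27,94 558.6/560.1:18,96 557.5/559.1:14,95 556.4/558.1:16,96 555.3/557.1:22,95 554.2/556.0:35,96 553.1/555.0:56,95 552.0/554.0:70,94 550.9/553.0:68,96 549.8/551.9:49,95 548.7/550.9:31,95 547.6/549.8:46,95 546.5/548.8:58,95 545.4/547.8:37,94 544.3/546.7:14,94 543.2/545.7:6,95 542.0/544.6:5,91 540.9/543.6:4,77 539.8/542.5:2,53 538.7/541.5:2,49 537.6/540.4:4,72 536.4/539.4:5,90 535.3/538.3:6,94 534.2/537.3:5,94 533.1/536.2:4,93
at [527.3 119.9 259.4] yaw -6.71 gap 1.002 F [-0.2 -0.4  0.9] t 39.13
shift [-77.8   1.   -0.6] /8 [-9.72  0.12 -0.08] turn [ 0.      0.     -0.0001] /8 [ 0.  0. -0.]
```

b is centred within 0.4 mm. I'll look at c and d from a more vertical viewpoint.

Emit:
arm_command(steps="-1 -11 0 4 0 0 0;-1 -11 0 4 0 0 0;-1 -11 0 4 0 0 0;-1 -11 0 4 0 0 0;-1 -11 0 4 0 0 0;-1 -11 0 4 0 0 0;-1 -11 0 4 0 0 0;-1 0 0 0 0 0 0")

```text
t: 39.8
tcp_pos: [0.4472, 0.1288, 0.2303]
tcp_rot: [[0.993, -0.115, -0.004], [-0.115, -0.993, -0.001], [-0.004, 0.001, -1.0]]
contact_force: [-0.8, -0.3, 0.8]
finger_gap: 0.996
```

Emit:
arm_command(steps="-1 0 0 0 0 0 0;-1 0 0 0 0 0 0;-1 0 0 0 0 0 0;-1 0 0 0 0 0 0;-1 0 0 0 0 0 0;-1 0 0 0 0 0 0;-1 0 0 0 0 0 0;-1 0 0 0 0 0 0")

```text
t: 40.47
tcp_pos: [0.451, 0.1288, 0.2314]
tcp_rot: [[0.993, -0.117, 0.0], [-0.117, -0.993, -0.0], [0.0, 0.0, -1.0]]
contact_force: [0.4, 1.2, -0.2]
finger_gap: 1.003
```

Run:
```python
from prof import *
from m import blocks
s,p,d=shot('wrist','cd.png'); print(s['tcp_pos'])
K,D,T=cam('wrist',s)
for b in blocks('wrist',s,p,d,z=.048): 
    if b[1]>40: print(b)
# mark centres -> pixel rows
def px(w): return cv2.projectPoints(np.array([w],float),cv2.Rodrigues(T[:3,:3].T)[0],-T[:3,:3].T@T[:3,3],K,D)[0].ravel()
tx=np.array([.9931,-.117])
for n,c in(('c',(514.7,121.3)),('d',(445.1,129.5))):
    c=np.array(c); r=[px(np.r_[(c+k*tx)/1000,.024]) for k in(34,-34)]
    u0=int(round((r[0][0]+r[1][0])/2)); print(n,u0); prof(p,s,u0,int(r[0][1]),int(r[1][1])+1,int(20/.33*.33) if n=='d' else 22)
```

```text
[0.45098532 0.12881619 0.23139364]
([255.0, 30.0], np.float64(50.0), [584.0, 113.1], [38.6, 38.1], 83.3)
([255.0, 110.0], np.float64(50.2), [514.2, 120.9], [30.4, 30.5], 82.6)
([254.0, 179.0], np.float64(49.9), [445.0, 129.4], [21.3, 22.8], 82.8)
c 255
camera at 506.3
531.3/529.6:5,89 530.3/528.7:6,87 529.4/527.8:5,88 528.5/526.9:5,86 527.5/526.1:4,80 526.6/525.2:3,53 525.6/524.3:1,33 524.7/523.4:3,47 523.7/522.5:4,78 522.8/521.6:5,87 521.8/520.8:4,87 520.9/519.9:5,86 519.9/519.0:5,87 518.9/518.1:5,87 518.0/517.2:4,84 517.0/516.3:5,86 516.1/515.4:5,86 515.1/514.5:5,86 514.1/513.6:6,87 513.2/512.7:16,87 512.2/511.8:40,87 511.2/510.9:56,86 510.3/510.0:42,87 509.3/509.1:30,86 508.3/508.2:52,87 507.3/507.3:67,87 506.4/506.4:61,86 505.4/505.5:45,87 504.4/504.5:29,87 503.4/503.6:20,86 502.5/502.7:18,87 501.5/501.8:23,87 500.5/500.9:32,87 499.5/500.0:48,85 498.5/499.0:57,85 497.5/498.1:48,86 496.5/497.2:31,87 495.5/496.3:27,86 494.6/495.4:36,86 493.6/494.4:53,85 492.6/493.5:59,86 491.6/492.6:46,86 490.6/491.6:30,86 489.6/490.7:21,86 488.6/489.8:20,86 487.6/488.8:26,86 486.6/487.9:37,85 485.
[... 799 characters left out ...]
2.2:14,87 436.4/441.2:27,86 435.3/440.2:33,88 434.2/439.2:40,88 433.1/438.1:48,87 432.1/437.1:54,87 431.0/436.1:40,87 429.9/435.1:29,88 428.8/434.1:46,88 427.7/433.0:56,88 426.6/432.0:49,88 425.5/431.0:39,88 424.4/430.0:36,87 423.3/428.9:42,88 422.1/427.9:46,88 421.0/426.9:37,88 419.9/425.8:24,88 418.8/424.8:29,88 417.7/423.7:43,87 416.6/422.7:48,88 415.4/421.6:41,87 414.3/420.6:37,87 413.2/419.6:43,88 412.1/418.5:54,88 410.9/417.5:53,89 409.8/416.4:35,89 408.7/415.3:27,88 407.5/414.3:17,89 406.4/413.2:7,88 405.3/412.2:5,88 404.1/411.1:5,88 403.0/410.0:5,88 401.8/409.0:5,85 400.7/407.9:3,70 399.6/406.8:2,47 398.4/405.8:3,48 397.2/404.7:4,71 396.1/403.6:4,82 394.9/402.5:1,73 393.8/401.5:-6,57
```

All four blocks are within about 1 mm and square. Now for the handle: shut the fingers, go behind it and push.

```bash
python3 go.py 533 -22 231 -6.7
```

```text
at [450.9 128.8 231.4] yaw -6.72 gap 0.997 F [-0.5  1.3 -0.6] t 40.52
shift [ 99.1 140.2   0.4] /8 [12.39 17.52  0.05] turn [ 0.     -0.     -0.0003] /8 [ 0. -0. -0.]
```

Emit:
arm_command(steps="1 12.4 17.5 0 0 0 0;1 12.4 17.5 0 0 0 0;1 12.4 17.5 0 0 0 0;1 12.4 17.5 0 0 0 0;1 12.4 17.5 0 0 0 0;1 12.4 17.5 0 0 0 0;1 12.4 17.5 0 0 0 0;1 12.4 17.5 0 0 0 0")

```text
t: 41.18
tcp_pos: [0.5334, -0.0227, 0.2313]
tcp_rot: [[0.993, -0.117, -0.0], [-0.117, -0.993, 0.0], [-0.0, -0.0, -1.0]]
contact_force: [-0.2, 0.1, 0.5]
finger_gap: -0.0
```

Emit:
arm_command(steps="1 0 0 30 0 0 0;1 0 0 30 0 0 0;1 0 0 30 0 0 0;1 0 0 30 0 0 0;1 0 0 30 0 0 0;1 0 0 25 0 0 0;1 0 0 16 0 0 0;1 0 0 0 0 0 0")

```text
t: 41.85
tcp_pos: [0.5309, -0.0216, 0.0373]
tcp_rot: [[0.993, -0.117, -0.006], [-0.117, -0.993, 0.0], [-0.006, 0.001, -1.0]]
contact_force: [0.3, -0.6, 0.8]
finger_gap: 0.004
```

```bash
python3 go.py 536.5 7.4 40 -6.7; python3 -c "
from h import *
s,p,d=shot('wrist','push.png')"
```

```text
at [530.9 -21.6  37.3] yaw -6.71 gap 0.004 F [ 0.3 -0.6  0.8] t 41.85
shift [  2.2 -29.5  -2.7] /8 [ 0.27 -3.69 -0.34] turn [ 0.0005  0.0061 -0.0001] /8 [ 0.0001  0.0008 -0.    ]
```

View pics/push.png

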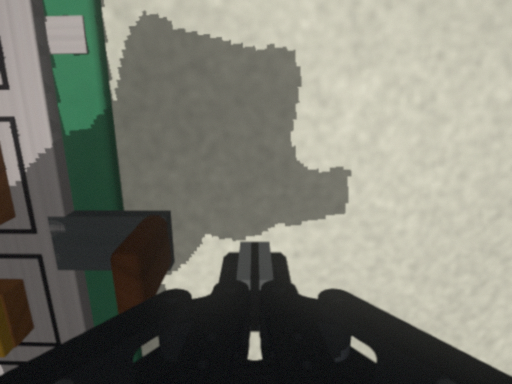

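Emit:
arm_command(steps="1 0.5 -4 0 0 0 0;1 0 -4 0 0 0 0;1 0 -4 0 0 0 0;1 0 -4 0 0 0 0;1 0 -4 0 0 0 0;1 0 -3 0 0 0 0;1 0 -2 0 0 0 0;1 0 -2 0 0 0 0")

```text
t: 42.57
tcp_pos: [0.5367, 0.0054, 0.0406]
tcp_rot: [[0.993, -0.116, 0.0], [-0.116, -0.993, -0.0], [0.0, -0.0, -1.0]]
contact_force: [-0.3, 0.7, 0.6]
finger_gap: 0.003
```

Emit:
arm_command(steps="1 0 -2 0 0 0 0;1 0 -2 0 0 0 0;1 0 -3 0 0 0 0;1 0 -3 0 0 0 0;1 0 -4 0 0 0 0;1 0 -4 0 0 0 0;1 0 -4 0 0 0 0;1 0 -4 0 0 0 0")

```text
t: 43.23
tcp_pos: [0.5397, 0.0312, 0.0404]
tcp_rot: [[0.993, -0.117, -0.0], [-0.117, -0.993, -0.0], [-0.0, 0.0, -1.0]]
contact_force: [-0.6, -3.4, 1.1]
finger_gap: 0.002
```

Emit:
arm_command(steps="1 0 -4 0 0 0 0;1 0 -4 0 0 0 0;1 0 -4 0 0 0 0;1 0 -4 0 0 0 0;1 0 -4 0 0 0 0;1 0 -4 0 0 0 0;1 0 -4 0 0 0 0;1 0 -4 0 0 0 0")

```text
t: 43.9
tcp_pos: [0.5435, 0.063, 0.0404]
tcp_rot: [[0.993, -0.117, -0.0], [-0.117, -0.993, -0.0], [-0.0, 0.0, -1.0]]
contact_force: [0.3, -3.0, 0.4]
finger_gap: -0.001
```

```bash
python3 go.py 549.1 114.4 40 -6.7
```

```text
at [543.5  63.   40.4] yaw -6.71 gap -0.001 F [ 0.3 -3.   0.4] t 43.9
shift [ -0.4 -51.7   0.4] /8 [-0.05 -6.47  0.05] turn [ 0.      0.0001 -0.0002] /8 [ 0.  0. -0.]
```

Emit:
arm_command(steps="1 0 -4 0 0 0 0;1 0 -4 0 0 0 0;1 0 -4 0 0 0 0;1 0 -4 0 0 0 0;1 0 -4 0 0 0 0;1 0 -4 0 0 0 0;1 0 -4 0 0 0 0;1 0 -4 0 0 0 0")

```text
t: 44.57
tcp_pos: [0.5472, 0.0948, 0.0404]
tcp_rot: [[0.993, -0.117, -0.0], [-0.117, -0.993, 0.0], [-0.0, -0.0, -1.0]]
contact_force: [-0.6, -1.5, 1.2]
finger_gap: 0.0
```

Emit:
arm_command(steps="1 0 -4 0 0 0 0;1 0 -4 0 0 0 0;1 0 -4 0 0 0 0;1 0 -3 0 0 0 0;1 0 -3 0 0 0 0;1 0 -2 0 0 0 0;1 0 -2 0 0 0 0;1 0 -2 0 0 0 0")

```text
t: 45.23
tcp_pos: [0.55, 0.1183, 0.0404]
tcp_rot: [[0.993, -0.117, -0.0], [-0.117, -0.993, -0.0], [-0.0, 0.0, -1.0]]
contact_force: [-0.0, -2.3, 0.2]
finger_gap: -0.001
```

Emit:
arm_command(steps="1 0 -1 0 0 0 0;1 0 -1 0 0 0 0;1 0 -1 0 0 0 0;1 0 -1 0 0 0 0;1 0 -1 0 0 0 0;1 0 -1 0 0 0 0;1 0 -1 0 0 0 0;1 0 -1 0 0 0 0")

```text
t: 45.9
tcp_pos: [0.5509, 0.1262, 0.0404]
tcp_rot: [[0.993, -0.117, -0.0], [-0.117, -0.993, -0.0], [0.0, 0.0, -1.0]]
contact_force: [1.0, -2.7, 1.0]
finger_gap: -0.002
```

Not yet at the stop; continuing slowly.

Emit:
arm_command(steps="1 0 -1 0 0 0 0;1 0 -1 0 0 0 0;1 0 -1 0 0 0 0;1 0 -1 0 0 0 0;1 0 -0.7 0 0 0 0;1 0 -0.5 0 0 0 0;1 0 -0.5 0 0 0 0;1 0 -0.5 0 0 0 0")

```text
t: 46.57
tcp_pos: [0.5515, 0.1307, 0.0404]
tcp_rot: [[0.993, -0.118, -0.0], [-0.118, -0.993, -0.002], [-0.0, 0.002, -1.0]]
contact_force: [-0.4, -6.7, 1.2]
finger_gap: -0.001
```

Emit:
arm_command(steps="1 0 -0.4 0 0 0 0;1 0 -0.4 0 0 0 0;1 0 -0.4 0 0 0 0;1 0 0 0 0 0 0;1 0 0 0 0 0 0;1 0 0 0 0 0 0;1 0 0 0 0 0 0;1 0 0 0 0 0 0")

```text
t: 47.23
tcp_pos: [0.5514, 0.1306, 0.0404]
tcp_rot: [[0.993, -0.119, -0.001], [-0.119, -0.993, -0.003], [-0.0, 0.003, -1.0]]
contact_force: [-0.4, -7.7, 1.9]
finger_gap: -0.001
```

It holds at y=130.6 while the force rises to 7.7 N, which is well over the 2 N friction, so the bed is against the stop. I'll back off and check.

Emit:
arm_command(steps="1 0 2 0 0 0 0;1 0 6 0 0 0 0;1 0 10 0 0 0 0;1 0 15 0 0 0 0;1 0 15 0 0 0 0;1 0 10 -20 0 0 0;1 0 10 -35 0 0 0;1 0 10 -35 0 0 0")

```text
t: 47.9
tcp_pos: [0.5412, 0.0555, 0.1303]
tcp_rot: [[0.993, -0.117, -0.004], [-0.117, -0.993, 0.0], [-0.004, 0.0, -1.0]]
contact_force: [1.0, 0.4, -0.0]
finger_gap: 0.001
```

Emit:
arm_command(steps="1 0 20 -20 0 0 0;1 0 20 -20 0 0 0;1 0 20 -20 0 0 0;1 0 20 0 0 0 0;1 0 20 0 0 0 0;1 0 20 0 0 0 0;1 0 20 0 0 0 0;1 0 0 0 0 0 0")

```text
t: 48.57
tcp_pos: [0.5253, -0.0876, 0.1908]
tcp_rot: [[0.992, -0.123, 0.001], [-0.123, -0.992, -0.002], [0.001, 0.002, -1.0]]
contact_force: [0.9, 0.3, -0.4]
finger_gap: -0.004
```

```bash
python3 go.py 549 114 40 -6.7
python3 - <<'E'
from h import *
s,p,d=shot('scene'); a=cv2.resize(p[100:240,250:430,::-1],None,fx=3.3,fy=3.3,interpolation=cv2.INTER_CUBIC)
s,p,d=shot('top'); cv2.imwrite('pics/end_scene.png',a)
cv2.imwrite('pics/end_top.png',cv2.resize(p[90:280,70:260,::-1],None,fx=3,fy=3,interpolation=cv2.INTER_CUBIC))
E
```

```text
at [525.3 -87.6 190.8] yaw -7.06 gap -0.004 F [ 0.9  0.3 -0.4] t 48.57
shift [  -1.3 -203.3  150.5] /8 [ -0.17 -25.41  18.81] turn [ 0.0017 -0.0008 -0.0062] /8 [ 0.0002 -0.0001 -0.0008]
```

View pics/end_top.png

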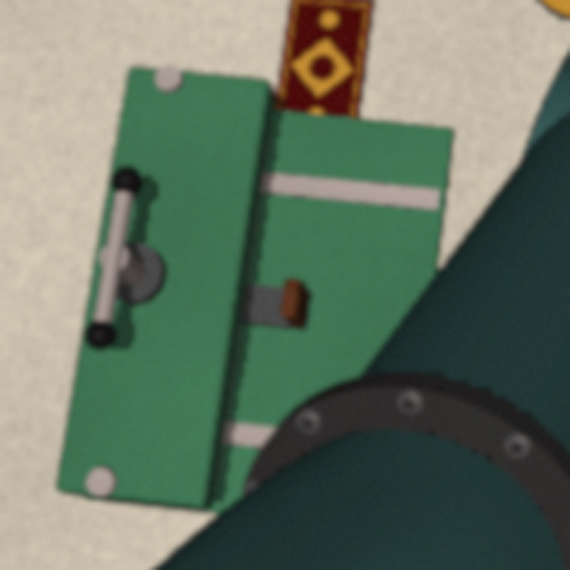

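View pics/end_scene.png

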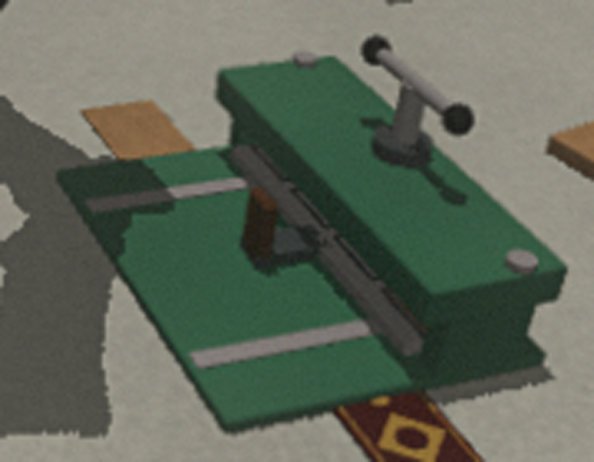

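The top crop shows the bed under the head with the handle at (295,302), standing clear. The scene crop shows the bed edge inside the head, with nothing pushed out. I'll do a last check of the travel, then hand in.

Run:
```python
from h import *
w=onplane('top',[[70+297/3,90+304/3],[222,196]],.066)*1000; print(w.round(1), np.linalg.norm(w[0]-w[1]))
print(env.sense()['t'],env.hand_in())
```

```text
[[546.6 145.7  66. ]
 [534.6  27.8  66. ]] 118.49445189898141
the job is handed in; nothing more can be done
48.6667 None
```

The four blocks are on their marks and the bed is pushed in under the press head. I handed in at 48.7 s. The one check that did not agree is how far the bed travelled (below).

- **Order:** block_50 is on mark a, at the gilded red sample's end. Then come block_40 on b, block_32 on c and block_24 on d. I left the purple look-alike alone.
- **Centring before the push:** close wrist views put each block about 0.4 to 1.1 mm from its mark's centre, and square to within about 1°. A few other readings, from block bases and the top camera, scattered to about 2 mm, with some contradicting each other in direction. I did not correct for them.
- **Push:** I pushed the handle with shut fingers at about 50 mm/s or less and slower at the end. The finger stopped advancing while the force rose to 7.7 N, well above the bed's 2 N friction. I took that as the stop and backed off.
- **After the push:** the pictures show the bed under the head, nothing pushed out from under it and the arm clear. The blocks under the head cannot be seen, so their places there are inferred from the slow push.
- **Travel, which disagreed:** a rough reading from the top camera gave about 118 mm of bed travel. I expected about 125 mm, from an earlier estimate that the bed started about 5 mm in. Where the finger stopped agreed with 125 mm to within about 1 mm, so I trusted the force reading. Full home position is therefore likely, but not confirmed by camera.

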